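# Test the diver-recall unit behind its sliding dust cover

### The job

Run the test of the diver-recall unit, the tilted grey case on the chart table. The heavy gas bottle blocks its dust cover on one side and a torch on the other: first take the torch away and stand it upright on the round rubber mat, then slide the cover well over to the side you have cleared, press the button under it all the way down and let it come up, and slide the cover back to the middle of the panel. Do not knock over the torch, and leave the gas bottle, the spectacle case and the battery pack where they are.

Things in the scene. Friction and masses are not known exactly. Their poses are not given: they have to be found in the camera images.
- unit: Diver-recall unit, fixed: a grey case whose flat panel, 170 mm (up the slope) by 180 mm (along y), is tilted 30 degrees to look up and to the unit's -x (about ahead and right of the robot). Origin: on the table under the panel's centre, which is 90 mm high; z up, y along the cover's slide. Panel's lower edge: x -74, z 47 mm; upper edge: x 74, z 132. Rails 18 mm high cross it 52 mm above and below its centre.
- bar_mid (a point): Middle of the fixed steel guard bar over the panel: 12 mm round, 156 mm long along the unit's y, 205 mm above the table, with legs at both ends rising from the panel near its upper edge. It leaves no room for a gripper pointing straight down at the fin or button: come in from the side the panel looks to, leaning 35 to 45 degrees, roughly square to the panel.
- cover (a joint): Dust cover: aluminium plate 130 mm (unit's y) by 96 mm, 5 mm thick, its top 21 mm off the panel, sliding along the unit's y. Value in m: 0 in the middle, over the button; positive towards the unit's +y; stops at +-0.105. Starts within 0.02 of the middle; 1.5 N of friction, no spring or catch. At +-0.1 it clears the button's centre by 35 mm and sticks out 75 mm past the case's side.
- fin_top (a point): Middle of the top edge of the cover's black plastic fin, the thing to hold: 14 mm thick (along the unit's y), 44 mm long (up the slope), standing 35 mm high square to the plate at the plate's centre. Axes: z square to the panel and outwards, y along the slide, x up the slope.
- tester (a joint): The button under the cover: travel in m, 0 when up, 0.007 fully down, springing up by itself; it takes about 1 N to start and 5 N to reach the bottom. It moves square to the panel.
- button_top (a point): Centre of the button's flat top: a plain grey round cap 36 mm across in the centre of the panel, 14 mm off the panel, in a dark steel collar 56 mm across and 5 mm high. Axes as fin_top; z points out of the panel.
- torch: The torch, black plastic, 150 mm tall, standing upright on its wider head (64 mm across, up to 35 mm high); the plain barrel above 45 mm is 56 mm across. Origin: centre of its underside, z up. About 0.3 to 0.5 kg. It starts close beside the case, on the unit's +y or -y side.
- mat: Round black rubber mat, 120 mm across and 4 mm thick, fixed on the table. Origin: centre of its underside.
- tank: Small aluminium gas bottle with a valve, 80 mm across, about 207 mm tall, 1.8 kg, standing close beside the case on the side opposite the torch. Stays where it is. Origin: centre of its underside.
- case: Black spectacle case, 65 x 160 x 40 mm high, lying in front of the unit. Stays. Origin: centre of its underside.
- battery: Grey battery pack, 60 x 90 x 39 mm high, lying in front of the unit. Stays. Origin: centre of its underside.

How it is judged (in metres and radians):
On the way, in this order (a step that is already met when the one before it is completed fails the run):
1. the torch stands upright on the round mat, let go (horizontal distance between torch and mat below 0.035 m and angle between torch's own z axis and vertical below 0.12 rad and height (world z) of torch below 0.012 m and linear speed of torch below 0.03 m/s and contact force between the fingers and torch below 0.1 N), for 0.2 s.
2. the cover is slid aside, at least 85 mm from the middle ((value of joint cover above 0.085 m or value of joint cover below -0.085 m)), for 0.1 s.
3. the button is pressed down (at least 5.5 of its 7 mm) while the cover is aside (value of joint tester above 0.0055 m and (value of joint cover above 0.085 m or value of joint cover below -0.085 m)).
4. the button is up again and the cover is back within 10 mm of the middle (value of joint tester below 0.002 m and value of joint cover between -0.01 and 0.01 m), for 0.2 s.
At the end, for the whole second after the job is handed in: Cover at rest within 10 mm of the middle, button up, torch let go and upright (within 7 degrees) with its centre within 35 mm of the round mat's centre; the gas bottle within 20 mm, the spectacle case and battery pack within 30 mm of where they started (all of step 1 and all of step 4 and velocity of joint cover between -0.01 and 0.01 m/s); the robot touches nothing.
It fails at once if the gas bottle is moved more than 20 mm (distance of tank from where it was at the start of the episode above 0.02 m).
It fails at once if the spectacle case or the battery pack is moved more than 30 mm (distance of any of case, battery from where it was at the start of the episode above 0.03 m).
It fails at once if the torch is tipped over (angle between torch's own z axis and vertical above 0.6 rad).
It also fails if it takes over 72 s, if anything falls off the work surface, if the arm or the gripper's body presses on something with over 40 N, if the wrist force passes 120 N, or if a joint passes its speed limit or range.

### The arm

A 6-joint arm with a two-finger parallel gripper is mounted at the origin on the work surface. World frame = base frame: x ahead of the robot, y to its left, z up, the work surface at z = 0. Lengths are in mm, angles in rad, forces in N, time in s.
With the tool pointing down it reaches from about 400 to 925 mm from the base axis. Payload 12.5 kg.
Tool frame: the origin (TCP) lies at the very end of the fingers, on their centre line; the grasp point (between the pads) lies 19 mm behind it; y points along the fingers, z is the direction in which the jaws open and shut, and the axes are right-handed (so a half turn about y gives the same grasp; the last joint's range is limited). The gripper opens to 95 mm and grips with 3 to 60 N. Pads are 20 mm wide; open, the fingers measure 119 mm over their backs; the gripper's body (75 mm by 180 mm) begins 59 mm behind the grasp point.
Start: joints at [1.189, 0.491, 1.559, -0, 1.092, -0.106], TCP at [170.182, 601.406, 176.761] pointing down, gripper open.
Joint ranges: [-3.1, 3.1], [-0.84, 2.19], [0.05, 2.79], [-1.13, 4.28], [0.06, 2.93], [-2.69, 2.69]. Speed limits (rad/s): [2.22, 2.22, 2.79, 3.14, 3.14, 3.14].

### API

Orientations are given as [roll, pitch, yaw] about the fixed x, y, z axes, in that order (R = Rz(yaw) Ry(pitch) Rx(roll)).
In Python, from cell import env, optics gives the robot as it stands.
- The arm moves only by the tool drive_tool, never from a script. Its argument "steps" is a list of rows, each an object with "slide": the shift along the tool's x, y, z in m, a list of three; "dr": the turn, a rotation vector about the tool's x, y, z in rad, a list of three; "fingers": the finger opening in m, from 0 to 0.0951. A call has 1 to 5 rows; each row is the pose to reach, as a shift and turn from the pose commanded when the call began, along the tool's axes at that moment; what a row does not reach only later rows make up. A row lasts 1/12 s, in which the tool goes at most 41.7 mm and 7.16 degrees, less where a joint would pass 70% of its speed; a pose out of reach is approached as far as the arm can. A call with a gripper value outside its range is refused whole. The fingers move at their own pace and stop on an object; the grip force is fixed at half the most. Time passes only in rows, so rows that repeat a pose let the fingers close. It gives the time, the measured TCP pose, the force and the opening at its end, in the units of the state.
- env.state(): the state, without advancing time (a new reading comes with each control period).
- optics.read_camera(name): name is "scene" or "top"; returns the picture (420x560x3 uint8, red, green, blue); there is no depth.
- optics.camera_model(name): a dict with "mtx" (3x3 intrinsics, pixels), "R" (3x3) and "t" (3): a world point X has camera coordinates R X + t. Camera axes: x right, y down, z forward; pixel columns grow to the right and rows downward; lengths in mm; the calibration is good to about 2 mm. A picture is of the moment at which its call begins. camera_model takes no time and is no camera call.
- env.job_done(): hands the job in, once; it reports no verdict.
The state is a dict: "t": time; "joints": joint angles; "qvel": joint speeds; "tau": joint torques, N m; "eef_pos": TCP position; "tcp_rot": TCP orientation; "ft_force": force on the tool from outside, world axes, zero at the start; "moment": the same for the moment, N m; "opening": opening from 0.0 (shut) to 1.0 (fully open).
Only numpy, scipy, OpenCV 4.12 (cv2) and the standard library are available. Lean on these libraries where they do the work, as an engineer would, in place of code of your own. Each camera call takes 0.05 s, during which the arm holds its last target.

## Working session

There is one attempt and no reset: what is moved stays moved. The work goes in short steps, Python scripts to look and compute and a tool call to move; the robot and the scene stay as the last step left them, time stands still between calls to the robot, and variables do not carry over. Pictures are saved under pics/ and viewed, and the job is handed in when it is done.

Besides the shell and the picture viewer there is one more tool, called after ">>>" as name([rows], argument=value, ...), one row to a line, values as JSON. drive_tool: Moves the arm, as the interface text tells. Its arguments: {"type":"object","properties":{"steps":{"type":"array","items":{"type":"object","properties":{"slide":{"type":"array","items":{"type":"number"}},"dr":{"type":"array","items":{"type":"number"}},"fingers":{"type":"number"}}}}},"required":["steps"]}

```bash
mkdir -p pics; python3 - <<'E'
from cell import env, optics
import cv2
for n in ["scene","top"]:
    im=optics.read_camera(n); cv2.imwrite(f"pics/{n}0.png",im[:,:,::-1])
    m=optics.camera_model(n); print(n,m)
print(env.state())
E
```

```text
scene {'mtx': array([[386.555733  ,   0.        , 286.17651895],
       [  0.        , 386.555733  , 205.43703824],
       [  0.        ,   0.        ,   1.        ]]), 'R': array([[-0.64428562,  0.76476332, -0.00575255],
       [ 0.65396549,  0.54701145, -0.52259699],
       [-0.3965163 , -0.3404637 , -0.85256043]]), 't': array([ 351.65782081, -321.24344   , 1505.95583692])}
top {'mtx': array([[436.85655363,   0.        , 279.02034167],
       [  0.        , 436.85655363, 204.87378693],
       [  0.        ,   0.        ,   1.        ]]), 'R': array([[ 0.01281571, -0.99991716,  0.00119975],
       [-0.97866602, -0.01278938, -0.20505914],
       [ 0.2050575 ,  0.00145383, -0.97874885]]), 't': array([   1.94499759,  582.80724989, 1320.7252466 ])}
{'t': 0.1, 'joints': array([ 1.18940903e+00,  4.91484253e-01,  1.55937517e+00,  7.75105825e-06,
        1.09167815e+00, -1.05613608e-01]), 'qvel': array([-0.00071206, -0.0025035 , -0.00050745,  0.00108754,  0.00021743,
        0.0008701 ]), 'tau': array([ 2.25227675e-03, -6.13614964e+01, -2.58608097e+01,  6.94302307e-02,
        4.69808711e-02,  1.00992315e-05]), 'eef_pos': array([170.07738366, 601.16667423, 176.23412712]), 'tcp_rot': array([-1.57173525e+00,  1.06446624e-04, -2.75777313e-01]), 'ft_force': array([-0.03340551, -0.47689759,  0.22119909]), 'moment': array([ 0.00601988,  0.03005681, -0.02185473]), 'opening': 1.0000241671291474}
```

View pics/scene0.png

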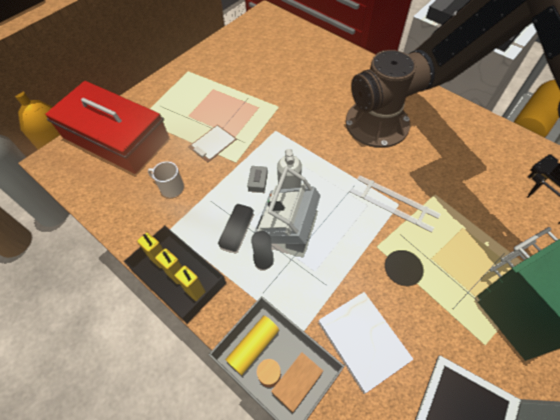

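View pics/top0.png

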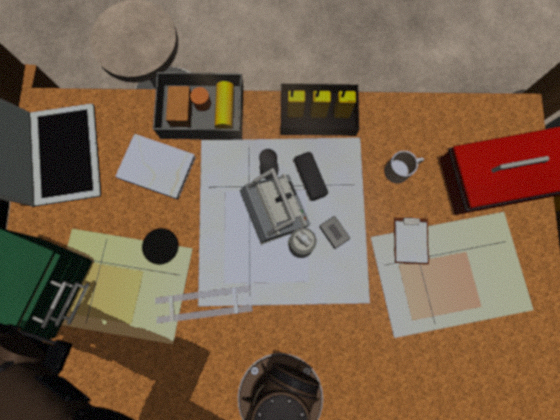

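```bash
python3 - <<'E'
import cv2
a=cv2.imread("pics/top0.png")[135:265,220:370]; cv2.imwrite("pics/topz.png",cv2.resize(a,None,fx=5,fy=4.5,interpolation=cv2.INTER_CUBIC) if 0 else cv2.resize(a,None,fx=4.6,fy=4.6,interpolation=cv2.INTER_CUBIC))
a=cv2.imread("pics/scene0.png")[140:290,210:340]; cv2.imwrite("pics/scz.png",cv2.resize(a,None,fx=4,fy=4,interpolation=cv2.INTER_CUBIC))
E
```

```text
(no output)
```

View pics/topz.png

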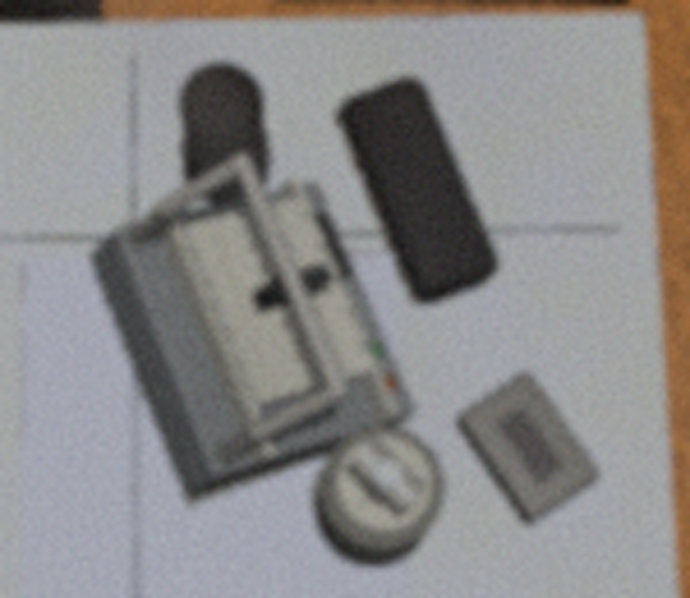

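View pics/scz.png

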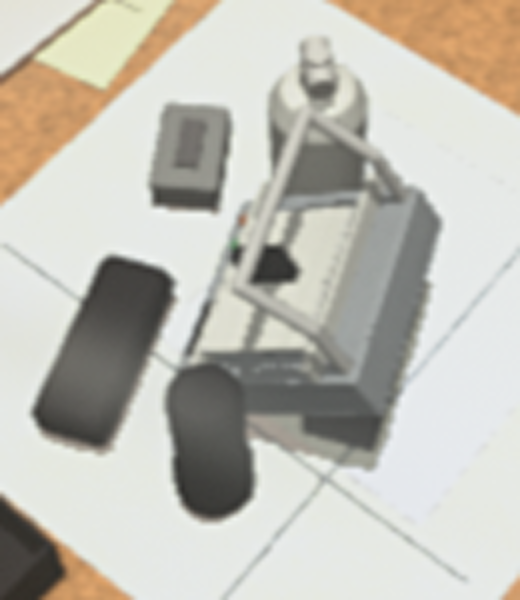

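```bash
cat > h.py <<'E'
import numpy as np, cv2
from cell import env, optics
def cam(n):
    m=optics.camera_model(n); return np.array(m['mtx']),np.array(m['R']),np.array(m['t'])
def ray(n,uv):
    K,R,t=cam(n); return -R.T@t, R.T@np.linalg.solve(K,[uv[0],uv[1],1.])
def plane(n,uv,z):
    c,d=ray(n,uv); return c+d*(z-c[2])/d[2]
def tri(uv1,uv2):
    c1,d1=ray('top',uv1);c2,d2=ray('scene',uv2)
    s=np.linalg.lstsq(np.c_[d1,-d2],c2-c1,rcond=None)[0]
    p,q=c1+s[0]*d1,c2+s[1]*d2
    return (p+q)/2,np.linalg.norm(p-q)
def proj(n,X):
    K,R,t=cam(n); p=K@(R@np.array(X,float)+t); return p[:2]/p[2]
E
python3 - <<'E'
from h import *
np.set_printoptions(precision=1,suppress=True)
print(ray('top',(0,0))[0],ray('scene',(0,0))[0])
T=lambda x,y:(220+(x+.5)/4.6-.5,135+(y+.5)/4.6-.5); S=lambda x,y:(210+(x+.5)/4-.5,140+(y+.5)/4-.5)
for n,a,b in[('top',T(243,163),T(335,388)),('scene',S(240,280),S(311,115))]:
    p,q=plane(n,a,205),plane(n,b,205); d=p-q;print(n,'bar',p,q,(p+q)/2,np.linalg.norm(d),np.degrees(np.arctan2(d[1],d[0])))
print('bar tri',tri(T(243,163),S(240,280)),tri(T(335,388),S(311,115)))
# dark blobs
for n in('top','scene'):
    im=cv2.imread(f'pics/{n}0.png'); g=im.max(2); m=(g<75).astype(np.uint8)
    k,l,s,c=cv2.connectedComponentsWithStats(m)
    for i in range(1,k):
        if 60<s[i,4]<4000: print(n,s[i],c[i])
E
```

```text
[ 299.5    7.5 1412.2] [1033.8  419.5 1118.1]
top bar [654.4  29.5 205. ] [512.6 -28.9 205. ] [583.5   0.3 205. ] 153.31596978863382 22.370276250324586
scene bar [648.7  28.6 205. ] [509.  -24.8 205. ] [578.9   1.9 205. ] 149.59024896035677 20.953401532734066
bar tri (array([651.9,  30.3, 211.3]), np.float64(2.2541773311922007)) (array([510.9, -26.6, 206.3]), np.float64(5.249161240928094))
top [ 105   36  138  104 3174] [186.  100.8]
top [517  63  43  56 957] [548.   90.5]
top [ 32  67  26  21 310] [42.2 80. ]
top [ 280   84   79   52 3295] [319.  111.7]
top [546 117  14  12  95] [553.5 123.3]
top [260 149  18  25 332] [267.9 160.7]
top [ 439  148  121   97 1609] [477.2 189.6]
top [294 153  34  48 882] [310.3 176.1]
top [395 153  21  20 199] [407.1 160.4]
top [385 161  22  22 195] [392.5 173.9]
top [241 187  53  56 321] [258.4 220. ]
top [ 142  228   37   36 1010] [159.8 245.7]
top [289 243  21  14  70] [297.1 252.3]
top [ 84 331  38  29 405] [104.3 345.1]
top [ 119  338   78   81 1325] [158.3 374.3]
top [173 338  35  38 400] [189.8 355.5]
top [ 241  352   79   68 3761] [282.2 390.2]
top [183 396  20  20  96] [193.5 406.7]
scene [  0   0  44  23 528] [14.8  7.2]
scene [ 356    0   55   54 1942] [384.4  22.8]
scene [374  51  40  25 761] [393.5  63.3]
scene [528 155  32  42 716] [545.4 172.6]
scene [231 205  21  21 241] [242.4 212.9]
scene [  0 208  31  38 476] [ 14.1 227.7]
scene [ 125  227  101   96 3396] [176.5 275.4]
scene [219 241  18  10  69] [227.2 246.3]
scene [254 251  18  18 207] [262.  260.9]
scene [386 251  36  34 969] [403.6 267.6]
scene [212 300  54  59 445] [237.6 329.5]
scene [306 338  35  32  63] [324.6 354.3]
scene [ 427  367   81   53 2697] [464.8 400.4]
```

```bash
cat >> h.py <<'E'
T=lambda x,y:(220+(x+.5)/4.6-.5,135+(y+.5)/4.6-.5); S=lambda x,y:(210+(x+.5)/4-.5,140+(y+.5)/4-.5)
def Ti(p): return int((p[0]-220+.5)*4.6),int((p[1]-135+.5)*4.6)
def Si(p): return int((p[0]-210+.5)*4),int((p[1]-140+.5)*4)
E
cat > ov.py <<'E'
from h import *
import sys
np.set_printoptions(precision=1,suppress=True)
ox,oy,yaw=map(float,sys.argv[1:4]); c,s=np.cos(np.radians(yaw)),np.sin(np.radians(yaw))
W=lambda x,y,z:(ox+c*x-s*y,oy+s*x+c*y,z)
def pn(u,v,w): # upslope, y, off
    return W(u*.866-w*.5,v,90+u*.5+w*.866)
for n,f,I in(('top','pics/topz.png',Ti),('scene','pics/scz.png',Si)):
    im=cv2.imread(f); P=lambda X:I(proj(n,X))
    L=[pn(-85,-90,0),pn(85,-90,0),pn(85,90,0),pn(-85,90,0)]
    for i in range(4): cv2.line(im,P(L[i]),P(L[(i+1)%4]),(0,0,255),1)
    cv2.line(im,P(pn(-22,0,56)),P(pn(22,0,56)),(255,0,0),1)
    for y in(-65,65): cv2.line(im,P(pn(-48,y,21)),P(pn(48,y,21)),(0,255,0),1)
    for u in(-52,52): cv2.line(im,P(pn(u,-90,18)),P(pn(u,90,18)),(255,0,255),1)
    cv2.imwrite(f'pics/{sys.argv[4]}_{n}.png',im)
E
python3 - <<'E'
from h import *
np.set_printoptions(precision=1,suppress=True)
p=plane('top',T(291,288),138.5);print(p)
yaw=np.radians(111.7);xu=np.array([np.cos(yaw),np.sin(yaw)])
o=p[:2]+28*xu;print(o, (np.array([581,1])-o)@xu)
for u,v in((262,297),(316,279)): print(plane('top',T(u,v),138.5))
E
python3 ov.py 584 23 111.7 ov1
```

```text
[589.9  -1.8 138.5]
[579.6  24.2] -22.07046141378342
[583.7  16.9 138.5]
[596.1 -18.  138.5]
```

View pics/ov1_top.png

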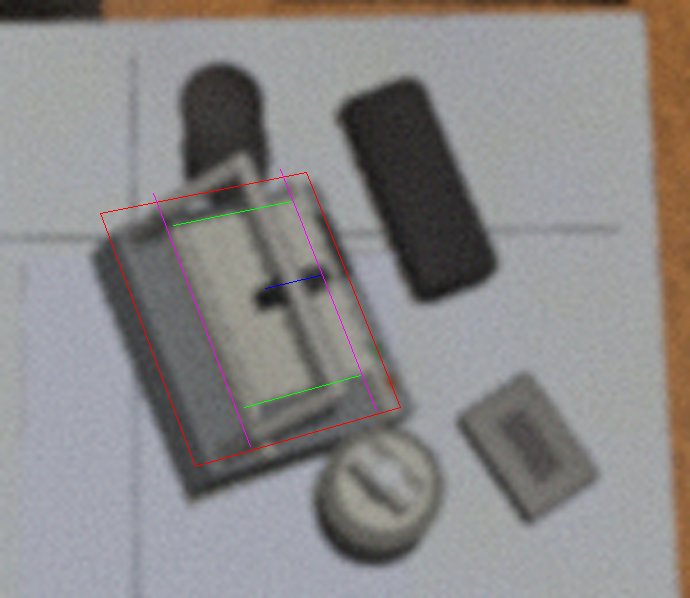

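View pics/ov1_scene.png

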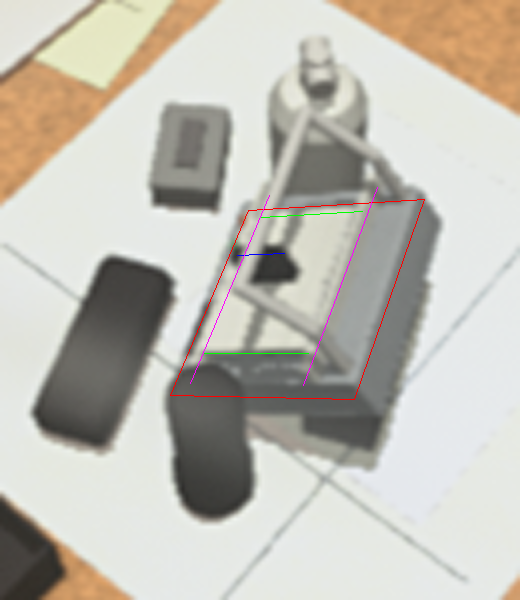

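```bash
python3 ov.py 579 18.5 112.3 ov2
```

```text
(no output)
```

View pics/ov2_top.png

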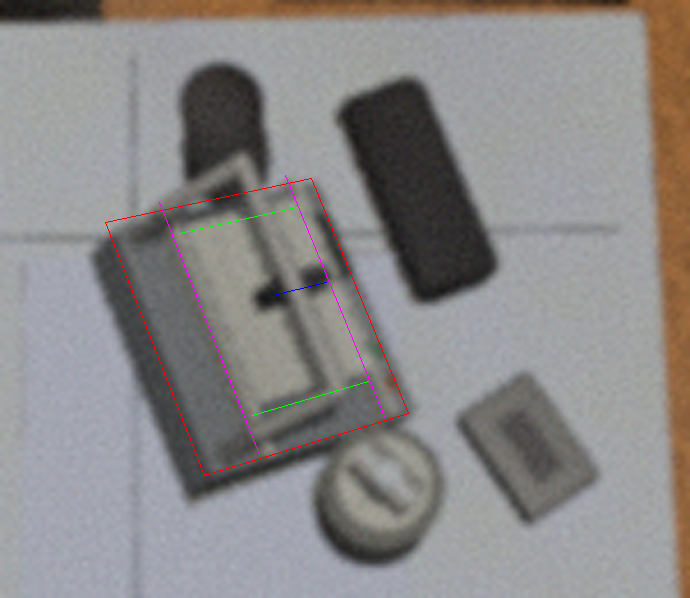

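View pics/ov2_scene.png

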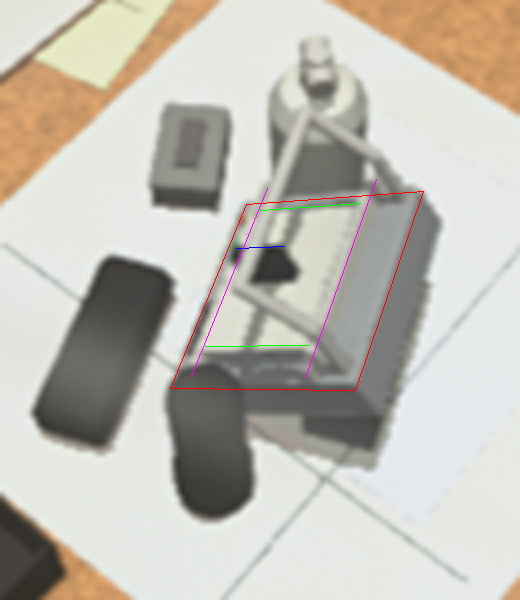

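```bash
python3 - <<'E'
from h import *
np.set_printoptions(precision=1,suppress=True)
print(plane('top',T(222.5,103),150),plane('scene',S(206,402),150),tri(T(222.5,103),S(206,402)))
print('mat',plane('top',(159.8,245.7),4),plane('scene',(403.6,267.6),4))
o=np.array([579,18.5]);y=np.radians(112.3);xu=np.array([np.cos(y),np.sin(y)]);yu=np.array([-xu[1],xu[0]])
print('xu',xu,'yu',yu)
for nm,p in dict(torch=plane('top',T(222.5,103),150),tank=plane('top',T(384,480),190),case0=plane('top',T(418,190),40),bat=plane('top',T(530,447),39)).items(): print(nm,p,(p[:2]-o)@xu,(p[:2]-o)@yu)
# validate circle projections
for f,n,I in(('pics/topz.png','top',Ti),('pics/scz.png','scene',Si)):
    im=cv2.imread(f)
    p=plane('top',T(222.5,103),150)
    for z,r in((0,32),(35,32),(45,28),(150,28)):
        pts=np.array([I(proj(n,(p[0]+r*np.cos(a),p[1]+r*np.sin(a),z))) for a in np.linspace(0,6.28,40)]); cv2.polylines(im,[pts],True,(0,0,255),1)
    cv2.imwrite(f'pics/t_{n}.png',im)
E
python3 -c "
import cv2,numpy as np
a=cv2.imread('pics/t_top.png')[:300,100:400];b=cv2.imread('pics/t_scene.png')[250:550,50:350];cv2.imwrite('pics/t_both.png',np.hstack([a,b]))"
```

```text
[711.3  44.6 150. ] [715.   52.4 150. ] (array([713. ,  46.8, 140.7]), np.float64(4.619630473219987))
mat [454.8 392.8   4. ] [455.5 395.5   4. ]
xu [-0.4  0.9] yu [-0.9 -0.4]
torch [711.3  44.6 150. ] -26.045551828041294 -132.3006911903881
tank [458.5 -59.6 190. ] -26.587737527749407 141.11260797747434
case0 [684.6 -91.6  40. ] -141.97602509987814 -55.95209929387797
bat [ 502.4 -168.6   39. ] -143.97618978485124 141.89292417921973
```

View pics/t_both.png

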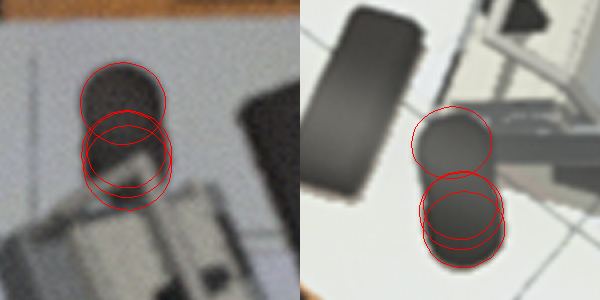

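```bash
cat >> h.py <<'E'
from scipy.spatial.transform import Rotation as Ro
O=np.array([579,18.5]);YAW=np.radians(112.3)
XU=np.array([np.cos(YAW),np.sin(YAW),0]);YU=np.array([-XU[1],XU[0],0]);ZU=np.array([0,0,1.])
def Wp(x,y,z): return np.array([O[0],O[1],0])+x*XU+y*YU+z*ZU
def rot(lean,zax):  # tool y leaning toward XU; tool z axis given
    L=np.radians(lean); y=np.sin(L)*XU-np.cos(L)*ZU; z=np.array(zax); x=np.cross(y,z)
    return Ro.from_matrix(np.c_[x,y,z])
def go(P,Rt=None):
    s=env.state(); R=Ro.from_euler('xyz',s['tcp_rot']); p=s['eef_pos']
    d=R.inv().apply(np.array(P)-p)/1000
    np.set_printoptions(precision=4,suppress=True)
    print('t',round(s['t'],2),'slide',d.round(4).tolist(),'dr',(R.inv()*Rt).as_rotvec().round(4).tolist() if Rt is not None else 0,'dist',np.linalg.norm(d)*1000, 'pos',p,'F',s['ft_force'],'j',s['joints'])
E
python3 - <<'E'
from h import *
go([712,46,260],rot(0,XU)); go([712,46,260],rot(0,-XU))
go([380,440,270])
E
```

```text
t 0.1 slide [0.6726, -0.0835, -0.3867] dr [0.0009, -0.665, -0.0004] dist 780.3248552638971 pos [170.0774 601.1667 176.2341] F [-0.0334 -0.4769  0.2212] j [ 1.1894  0.4915  1.5594  0.      1.0917 -0.1056]
t 0.1 slide [0.6726, -0.0835, -0.3867] dr [0.0005, 2.4766, 0.0011] dist 780.3248552638971 pos [170.0774 601.1667 176.2341] F [-0.0334 -0.4769  0.2212] j [ 1.1894  0.4915  1.5594  0.      1.0917 -0.1056]
t 0.1 slide [0.2459, -0.0937, -0.098] dr 0 dist 280.7743589651121 pos [170.0774 601.1667 176.2341] F [-0.0334 -0.4769  0.2212] j [ 1.1894  0.4915  1.5594  0.      1.0917 -0.1056]
```

>>> drive_tool([
  {"slide": [0.035, -0.02, -0.02], "dr": [0, -0.1, 0], "fingers": 0.0951},
  {"slide": [0.07, -0.04, -0.04], "dr": [0, -0.2, 0], "fingers": 0.0951},
  {"slide": [0.105, -0.06, -0.06], "dr": [0, -0.3, 0], "fingers": 0.0951},
  {"slide": [0.14, -0.08, -0.08], "dr": [0, -0.4, 0], "fingers": 0.0951},
  {"slide": [0.172, -0.085, -0.1], "dr": [0, -0.5, 0], "fingers": 0.0951},
])

```text
t: 0.52
eef_pos: [303.4, 464.2, 261.7]
tcp_rot: [-1.569, -0.002, 0.23]
ft_force: [1.7, 0.5, -0.4]
opening: 0.998
```

```bash
python3 - <<'E'
from h import *
go([712,46,260],rot(0,XU))
E
```

```text
t 0.52 slide [0.3026, 0.0015, -0.5003] dr [-0.0012, -0.1594, 0.0018] dist 584.6705907702029 pos [303.39   464.1804 261.6536] F [ 1.7153  0.4942 -0.4013] j [ 0.8727  0.3115  1.6159  0.0001  1.212  -0.9279]
```

>>> drive_tool([
  {"slide": [0.02, 0, -0.034], "dr": [0, -0.05, 0], "fingers": 0.0951},
  {"slide": [0.04, 0, -0.068], "dr": [0, -0.1, 0], "fingers": 0.0951},
  {"slide": [0.06, 0, -0.102], "dr": [0, -0.16, 0], "fingers": 0.0951},
  {"slide": [0.08, 0, -0.136], "dr": [0, -0.16, 0], "fingers": 0.0951},
  {"slide": [0.1, 0, -0.17], "dr": [0, -0.16, 0], "fingers": 0.0951},
])

```text
t: 0.93
eef_pos: [438.6, 319.7, 259.7]
tcp_rot: [-1.571, 0.0, 0.385]
ft_force: [0.5, 0.9, 0.9]
opening: 1.0
```

```bash
python3 - <<'E'
from h import *
go([712,46,260],rot(0,XU))
E
```

```text
t 0.93 slide [0.1508, -0.0004, -0.3563] dr [-0.0001, -0.0046, -0.0002] dist 386.9094315820513 pos [438.5527 319.725  259.6863] F [0.4845 0.864  0.9169] j [ 0.5082  0.2958  1.6444  0.0001  1.2016 -1.4473]
```

>>> drive_tool([
  {"slide": [0.015, 0, -0.035], "fingers": 0.0951},
  {"slide": [0.03, 0, -0.071], "fingers": 0.0951},
  {"slide": [0.045, 0, -0.106], "fingers": 0.0951},
  {"slide": [0.06, 0, -0.142], "fingers": 0.0951},
  {"slide": [0.075, 0, -0.178], "fingers": 0.0951},
])

```text
invalid input
```

>>> drive_tool([
  {"slide": [0.015, 0, -0.035], "fingers": 0.0951},
  {"slide": [0.03, 0, -0.071], "fingers": 0.0951},
  {"slide": [0.045, 0, -0.106], "fingers": 0.0951},
  {"slide": [0.06, 0, -0.142], "fingers": 0.0951},
  {"slide": [0.075, 0, -0.178], "fingers": 0.0951},
])

```text
invalid input
```

```bash
python3 - <<'E'
from h import *
go([712,46,260],rot(0,XU)); go([712,46,260]-3*YU-[0,0,155],rot(0,XU))
for n in["scene","top"]:
    im=optics.read_camera(n); cv2.imwrite(f"pics/{n}1.png",im[:,:,::-1])
a=cv2.imread("pics/top1.png")[100:265,200:350];b=cv2.imread("pics/scene1.png")[140:305,190:340]
cv2.imwrite("pics/both1.png",cv2.resize(np.hstack([a,b]),None,fx=2.66,fy=2.66,interpolation=cv2.INTER_CUBIC))
E
```

```text
t 0.93 slide [0.1508, -0.0004, -0.3563] dr [-0.0001, -0.0046, -0.0002] dist 386.9094315820513 pos [438.5527 319.725  259.6863] F [0.4845 0.864  0.9169] j [ 0.5082  0.2958  1.6444  0.0001  1.2016 -1.4473]
t 0.93 slide [0.1538, 0.1546, -0.3563] dr [-0.0001, -0.0046, -0.0002] dist 417.7684194864421 pos [438.5527 319.725  259.6863] F [0.4845 0.864  0.9169] j [ 0.5082  0.2958  1.6444  0.0001  1.2016 -1.4473]
```

View pics/both1.png

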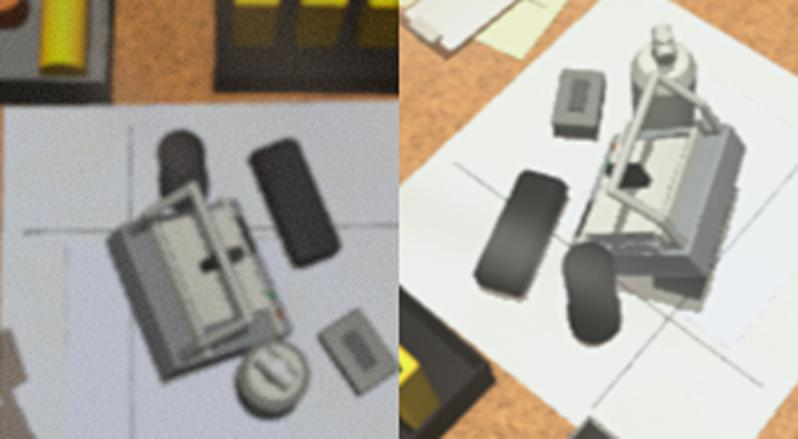

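>>> drive_tool([
  {"slide": [0.015, 0, -0.035], "dr": [0, 0, 0], "fingers": 0.0951},
  {"slide": [0.03, 0, -0.071], "dr": [0, 0, 0], "fingers": 0.0951},
  {"slide": [0.045, 0, -0.106], "dr": [0, 0, 0], "fingers": 0.0951},
  {"slide": [0.06, 0, -0.142], "dr": [0, 0, 0], "fingers": 0.0951},
  {"slide": [0.075, 0, -0.178], "dr": [0, 0, 0], "fingers": 0.0951},
])

```text
t: 1.45
eef_pos: [574.6, 183.6, 259.6]
tcp_rot: [-1.57, 0.0, 0.385]
ft_force: [0.3, 0.3, 0.4]
opening: 1.004
```

>>> drive_tool([
  {"slide": [0.015, 0, -0.035], "dr": [0, 0, 0], "fingers": 0.0951},
  {"slide": [0.03, 0, -0.071], "dr": [0, 0, 0], "fingers": 0.0951},
  {"slide": [0.045, 0, -0.106], "dr": [0, 0, 0], "fingers": 0.0951},
  {"slide": [0.06, 0, -0.142], "dr": [0, 0, 0], "fingers": 0.0951},
  {"slide": [0.075, 0, -0.178], "dr": [0, 0, 0], "fingers": 0.0951},
])

```text
t: 1.87
eef_pos: [711.0, 46.8, 259.4]
tcp_rot: [-1.57, 0.0, 0.385]
ft_force: [0.8, 0.3, -0.5]
opening: 1.0
```

```bash
python3 - <<'E'
from h import *
go([712,46,260],rot(0,XU))
for n in["scene","top"]:
    im=optics.read_camera(n); cv2.imwrite(f"pics/{n}1.png",im[:,:,::-1])
go([712,46,260]-3*YU-[0,0,155],rot(0,XU))
a=cv2.imread("pics/top1.png")[100:265,200:350];b=cv2.imread("pics/scene1.png")[140:305,190:340]
cv2.imwrite("pics/both1.png",cv2.resize(np.hstack([a,b]),None,fx=2.66,fy=2.66,interpolation=cv2.INTER_CUBIC))
E
```

```text
t 1.87 slide [0.0006, -0.0006, -0.0011] dr [-0.0005, -0.0046, -0.0005] dist 1.3973890650502276 pos [711.0001  46.7695 259.3995] F [ 0.8208  0.2787 -0.4642] j [-0.027   0.5667  1.2008  0.0003  1.3747 -1.9825]
t 1.97 slide [0.0036, 0.1527, 0.0022] dr [-0.0001, -0.0087, -0.0016] dist 152.72863910536935 pos [712.4732  43.883  257.6766] F [0.6233 0.2874 0.5028] j [-0.0307  0.5703  1.1988 -0.0006  1.374  -1.9819]
```

View pics/both1.png

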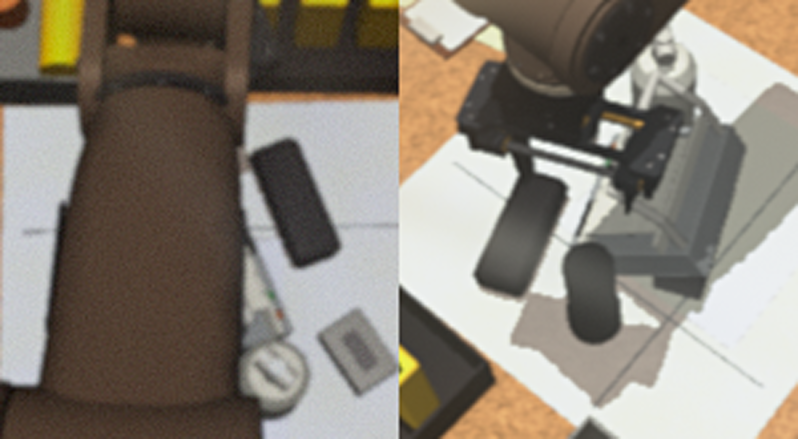

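>>> drive_tool([
  {"slide": [0.004, 0.03, 0.002], "dr": [0, -0.01, 0], "fingers": 0.0951},
  {"slide": [0.004, 0.06, 0.002], "dr": [0, -0.01, 0], "fingers": 0.0951},
  {"slide": [0.004, 0.09, 0.002], "dr": [0, -0.01, 0], "fingers": 0.0951},
  {"slide": [0.004, 0.09, 0.002], "dr": [0, -0.01, 0], "fingers": 0.0951},
])

```text
t: 2.3
eef_pos: [710.0, 52.1, 163.4]
tcp_rot: [-1.567, 0.009, 0.395]
ft_force: [-1.0, 0.2, -1.4]
opening: 1.001
```

```bash
python3 - <<'E'
from h import *
im=optics.read_camera("scene"); cv2.imwrite(f"pics/scene2.png",im[:,:,::-1])
go([712,46,105]-3*YU,rot(0,XU))
b=cv2.imread("pics/scene2.png")[140:305,190:340]
cv2.imwrite("pics/s2z.png",cv2.resize(b,None,fx=3.6,fy=3.6,interpolation=cv2.INTER_CUBIC))
E
```

```text
t 2.35 slide [0.0016, 0.062, -0.0059] dr [-0.0026, 0.0056, -0.0053] dist 62.34429696085241 pos [711.3826  51.9422 167.0663] F [0.6174 0.3211 0.4371] j [-0.0197  0.6322  1.3207  0.0002  1.1945 -1.9854]
```

View pics/s2z.png

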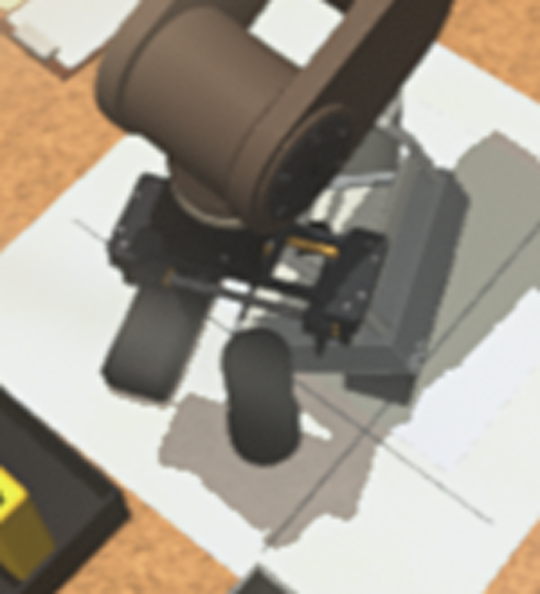

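```bash
python3 - <<'E'
from h import *
p=env.state()['eef_pos']
Z=lambda X:((proj('scene',X)-[190,140]+.5)*3.6).round()
print(p,'tipR',Z(p+53*XU),'tipL',Z(p-53*XU),'torchtop',Z([712,46,150]))
print('inv torch top from (257,362):',plane('scene',np.array([257,362])/3.6-.5+[190,140],150))
E
```

```text
[711.38255015  51.94224358 167.06626429] tipR [325. 368.] tipL [194. 330.] torchtop [254. 355.]
inv torch top from (257,362): [715.2562375   51.76780926 150.        ]
```

>>> drive_tool([
  {"slide": [0.003, 0.01, -0.004], "dr": [0, 0.005, -0.005], "fingers": 0.0951},
  {"slide": [0.003, 0.03, -0.004], "dr": [0, 0.005, -0.005], "fingers": 0.0951},
  {"slide": [0.003, 0.05, -0.004], "dr": [0, 0.005, -0.005], "fingers": 0.0951},
  {"slide": [0.003, 0.062, -0.004], "dr": [0, 0.005, -0.005], "fingers": 0.0951},
  {"slide": [0.003, 0.062, -0.004], "dr": [0, 0.005, -0.005], "fingers": 0.0951},
])

```text
t: 2.77
eef_pos: [717.0, 48.5, 106.4]
tcp_rot: [-1.57, -0.003, 0.389]
ft_force: [-0.4, 0.3, -0.7]
opening: 1.001
```

```bash
python3 - <<'E'
from h import *
im=optics.read_camera("scene"); cv2.imwrite(f"pics/scene3.png",im[:,:,::-1])
go([714,48.5,105],rot(0,XU))
b=cv2.imread("pics/scene3.png")[140:305,190:340]
cv2.imwrite("pics/s3z.png",cv2.resize(b,None,fx=3.6,fy=3.6,interpolation=cv2.INTER_CUBIC))
E
```

```text
t 2.82 slide [-0.0033, 0.0029, 0.0014] dr [-0.0002, -0.0001, 0.0049] dist 4.6450374353411 pos [717.587   48.4902 107.9513] F [-0.1467  0.6873 -0.3155] j [-0.0252  0.6885  1.3742  0.0024  1.0745 -1.9863]
```

View pics/s3z.png

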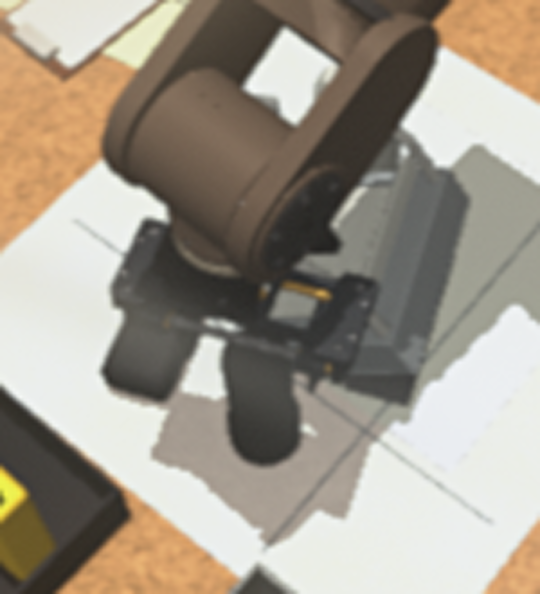

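>>> drive_tool([
  {"slide": [-0.001, 0.002, 0], "dr": [0, 0, 0.005], "fingers": 0.065},
  {"slide": [-0.001, 0.002, 0], "dr": [0, 0, 0.005], "fingers": 0.06},
  {"slide": [-0.001, 0.002, 0], "dr": [0, 0, 0.005], "fingers": 0.055},
  {"slide": [-0.001, 0.002, 0], "dr": [0, 0, 0.005], "fingers": 0.05},
  {"slide": [-0.001, 0.002, 0], "dr": [0, 0, 0.005], "fingers": 0.045},
])

```text
t: 3.23
eef_pos: [716.7, 48.1, 106.4]
tcp_rot: [-1.571, -0.001, 0.389]
ft_force: [-0.5, -0.7, 0.1]
opening: 0.705
```

>>> drive_tool([
  {"slide": [0, 0, 0], "dr": [0, 0, 0], "fingers": 0.045},
  {"slide": [0, 0, 0], "dr": [0, 0, 0], "fingers": 0.045},
  {"slide": [0, 0, 0], "dr": [0, 0, 0], "fingers": 0.045},
])

```text
t: 3.48
eef_pos: [717.0, 47.8, 106.7]
tcp_rot: [-1.572, -0.001, 0.389]
ft_force: [-3.4, -2.9, 20.0]
opening: 0.537
```

>>> drive_tool([
  {"slide": [0, 0, 0], "dr": [0, 0, 0], "fingers": 0.045},
  {"slide": [0, 0, 0], "dr": [0, 0, 0], "fingers": 0.045},
])

```text
t: 3.65
eef_pos: [717.3, 47.8, 107.9]
tcp_rot: [-1.572, -0.003, 0.389]
ft_force: [-2.3, -1.1, 12.9]
opening: 0.519
```

```bash
python3 - <<'E'
from h import *
im=optics.read_camera("scene"); cv2.imwrite(f"pics/scene4.png",im[:,:,::-1])
s=env.state();print(s['ft_force'],s['moment'],s['opening']*95.1)
b=cv2.imread("pics/scene4.png")[180:290,210:310]
cv2.imwrite("pics/s4z.png",cv2.resize(b,None,fx=5.3,fy=5.3,interpolation=cv2.INTER_CUBIC))
E
```

```text
[-2.94248239 -1.44451741 12.48756064] [-0.25576771  0.51439614 -0.1193453 ] 49.16981404933114
```

View pics/s4z.png

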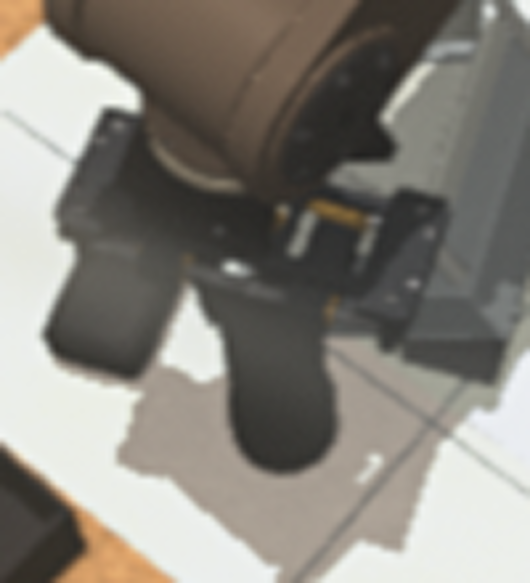

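>>> drive_tool([
  {"slide": [0, -0.004, 0], "dr": [0, 0, 0], "fingers": 0.045},
  {"slide": [0, -0.008, 0], "dr": [0, 0, 0], "fingers": 0.045},
  {"slide": [0, -0.008, 0], "dr": [0, 0, 0], "fingers": 0.045},
])

```text
t: 3.95
eef_pos: [716.8, 48.1, 114.6]
tcp_rot: [-1.571, -0.001, 0.389]
ft_force: [-0.6, 0.2, -0.2]
opening: 0.476
```

```bash
python3 - <<'E'
from h import *
im=optics.read_camera("scene"); cv2.imwrite(f"pics/scene5.png",im[:,:,::-1])
s=env.state();print(s['eef_pos'],s['ft_force'],s['moment'],s['opening']*95.1)
b=cv2.imread("pics/scene5.png")[180:290,210:310]
cv2.imwrite("pics/s5z.png",cv2.resize(b,None,fx=5.3,fy=5.3,interpolation=cv2.INTER_CUBIC))
E
```

```text
[716.62385697  48.09733676 114.02528778] [-0.85897741 -0.0370665   0.6785369 ] [ 0.04056647  0.03821567 -0.04125631] 45.20175625049344
```

View pics/s5z.png

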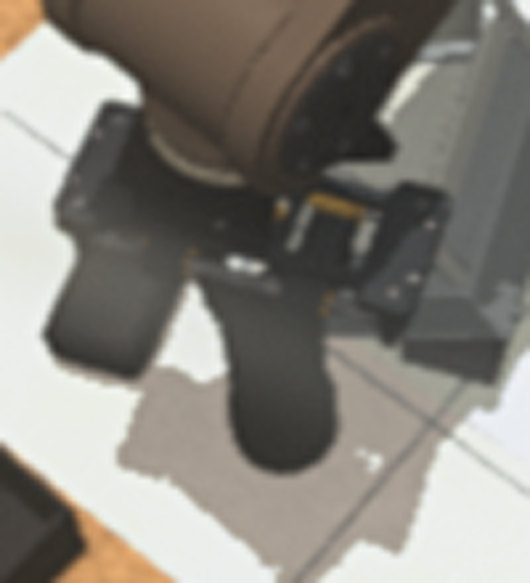

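>>> drive_tool([
  {"slide": [0, 0, 0], "dr": [0, 0, 0], "fingers": 0.06},
  {"slide": [0, 0, 0], "dr": [0, 0, 0], "fingers": 0.08},
  {"slide": [0, 0, 0], "dr": [0, 0, 0], "fingers": 0.0951},
  {"slide": [0, 0, 0], "dr": [0, 0, 0], "fingers": 0.0951},
  {"slide": [0, 0, 0], "dr": [0, 0, 0], "fingers": 0.0951},
])

```text
t: 4.42
eef_pos: [716.5, 48.0, 113.6]
tcp_rot: [-1.571, 0.0, 0.389]
ft_force: [0.1, 0.0, 0.7]
opening: 0.766
```

```bash
python3 - <<'E'
from h import *
im=optics.read_camera("scene"); cv2.imwrite(f"pics/scene6.png",im[:,:,::-1])
s=env.state();print(s['eef_pos'],s['ft_force'],s['moment'],s['opening']*95.1)
b=cv2.imread("pics/scene6.png")[180:290,210:310]
b=cv2.convertScaleAbs(b,alpha=2,beta=0)
cv2.imwrite("pics/s6z.png",cv2.resize(b,None,fx=5.3,fy=5.3,interpolation=cv2.INTER_CUBIC))
E
```

```text
[716.45915561  48.0566554  113.61957123] [-0.19467528  0.51418688 -0.0762134 ] [ 0.05852355  0.02829244 -0.03256448] 76.84392889687429
```

View pics/s6z.png

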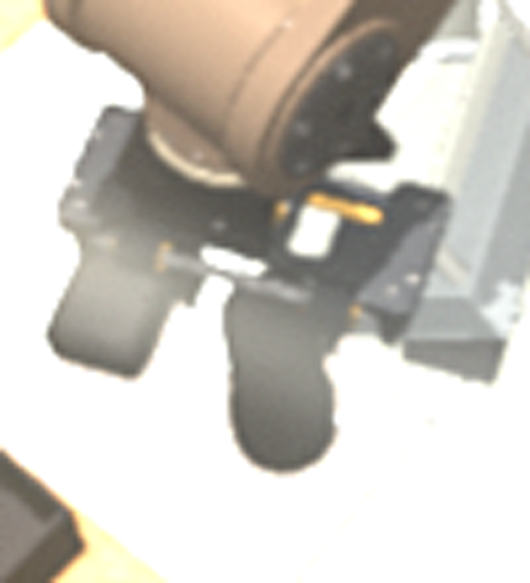

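```bash
python3 - <<'E'
from h import *
s=env.state();p=s['eef_pos']; o=s['opening']*95.1
I=lambda X:((proj('scene',X)-[210,180]+.5)*5.3).round(1)
im=cv2.imread('pics/s6z.png')
for sg in(1,-1):
  for k,c in((o/2,(0,0,255)),(o/2+12,(255,0,0))):
    for w in(-10,10):
      a=I(p+sg*k*XU+w*YU);b=I(p+sg*k*XU+w*YU+[0,0,50]); print(sg,k,w,a); cv2.line(im,tuple(map(int,a)),tuple(map(int,b)),c,1)
for z,r in((0,32),(35,32),(45,28),(150,28)):
    pts=np.array([I((712+r*np.cos(a),46+r*np.sin(a),z)) for a in np.linspace(0,6.28,40)]).astype(int); cv2.polylines(im,[pts],True,(0,200,0),1)
cv2.imwrite('pics/s6o.png',im)
E
```

```text
1 38.421964448437144 -10 [331.1 384.4]
1 38.421964448437144 10 [343.1 352.1]
1 50.421964448437144 -10 [352.3 390.6]
1 50.421964448437144 10 [364.2 358.2]
-1 38.421964448437144 -10 [196.9 345. ]
-1 38.421964448437144 10 [210.  313.4]
-1 50.421964448437144 -10 [176.2 338.9]
-1 50.421964448437144 10 [189.5 307.4]
```

View pics/s6o.png

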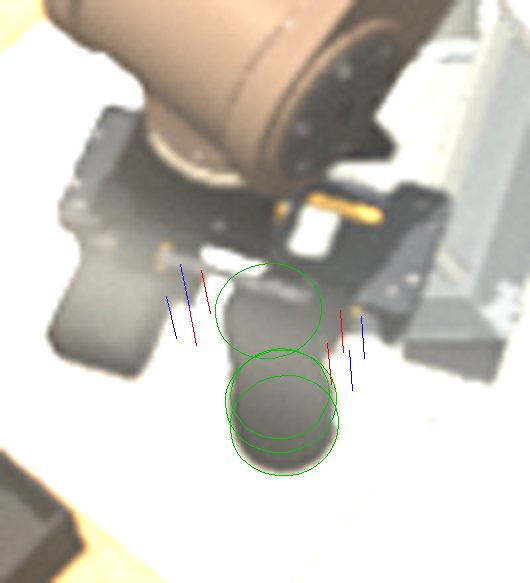

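```bash
python3 - <<'E'
from h import *
p=np.array([711.8,45,258.5])
for d in(47.5,59.5):
  for w in(-10,10): print(d,w,proj('scene',p+d*XU+w*YU))
b=cv2.imread("pics/scene1.png")[150:250,200:310]
b=cv2.convertScaleAbs(b,alpha=2,beta=0)
cv2.imwrite("pics/s1q.png",cv2.resize(b,None,fx=6,fy=6,interpolation=cv2.INTER_CUBIC))
E
```

```text
47.5 -10 [273.55032491 226.90151692]
47.5 10 [276.07810858 220.30819939]
59.5 -10 [278.0622768  228.17448106]
59.5 10 [280.5496078  221.55507723]
```

View pics/s1q.png

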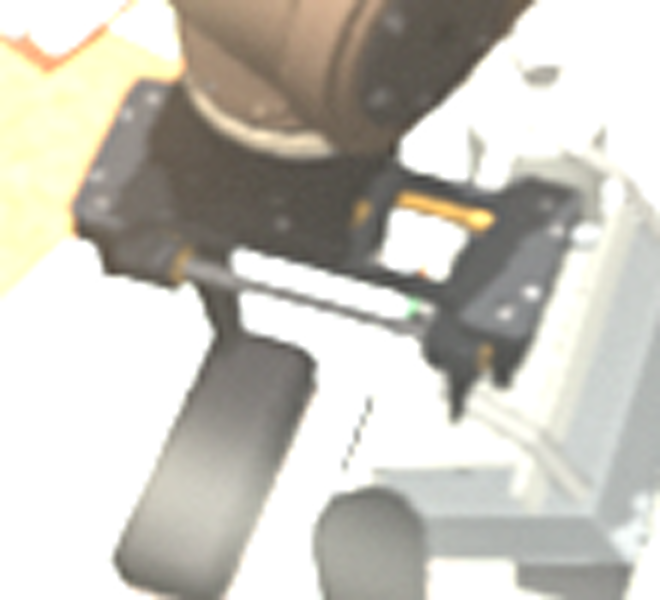

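```bash
python3 - <<'E'
from h import *
p=np.array([170.08,601.2,176.2]);z=np.array([.272,.962,0]);x=np.array([.962,-.272,0])
im0=cv2.imread("pics/scene0.png"); b=im0[140:220,500:560]
b=cv2.resize(cv2.convertScaleAbs(b,alpha=2.5),None,fx=7,fy=7,interpolation=cv2.INTER_CUBIC)
for sg in(1,-1):
  for d,c in((47.5,(0,0,255)),(59.5,(255,0,0))):
    a=[tuple(((proj('scene',p+sg*d*z+w*x)-[500,140]+.5)*7).astype(int)) for w in(-10,10)]
    cv2.line(b,tuple(map(int,a[0])),tuple(map(int,a[1])),c,1)
c=cv2.imread("pics/top0.png")[310:420,0:130]
c=cv2.resize(cv2.convertScaleAbs(c,alpha=2.5),None,fx=5,fy=5.09,interpolation=cv2.INTER_CUBIC)
cv2.imwrite("pics/g0.png",b)
for sg in(1,-1):
  for d in(47.5,59.5): print([proj('top',p+sg*d*z+w*x) for w in(-10,10)])
E
```

```text
[array([ 41.12349278, 340.8187714 ]), array([ 44.00117613, 333.47406825])]
[array([ 37.02281466, 339.50851454]), array([ 39.91241306, 332.17238564])]
[array([ 73.75559562, 351.24544602]), array([ 76.53790344, 343.83233337])]
[array([ 77.89893995, 352.56933567]), array([ 80.66906678, 345.14751436])]
```

View pics/g0.png

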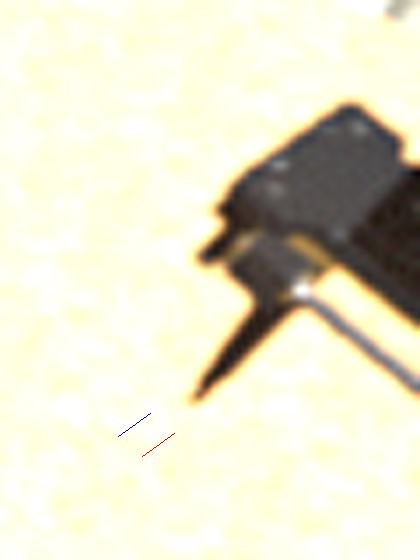

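```bash
python3 - <<'E'
from h import *
np.set_printoptions(precision=2,suppress=True)
obs=[]
R0=Ro.from_euler('xyz',[-1.5717,0,-.2758]).as_matrix(); R1=Ro.from_euler('xyz',[-1.57,0,.385]).as_matrix()
obs=[(np.array([170.08,601.2,176.2]),R0,np.array([500+192/7-.5,140+400/7-.5])),
(np.array([711.5,45.5,259]),R1,np.array([200+457/6-.5,150+415/6-.5])),
(np.array([716.46,48.06,113.6]),R1,None)]
from scipy.optimize import least_squares
def f(o): return np.concatenate([proj('scene',p+R@o)-u for p,R,u in obs if u is not None])
r=least_squares(f,[0,0,50.]);print(r.x,r.fun)
for i in(0,1):
  print(proj('scene',obs[i][0]+obs[i][1]@[0,0,50]),obs[i][2], [proj('scene',obs[i][0]+obs[i][1]@(np.array([0,0,50])+10*e))-proj('scene',obs[i][0]+obs[i][1]@[0,0,50]) for e in np.eye(3)])
# torch in tool frame
E
```

```text
[-113.14  133.77  -25.98] [  2.29  16.24 -10.19 -11.59]
[551.51 228.01] [526.93 196.64] [array([-2.3 ,  1.81]), array([-2.1 ,  1.71]), array([3.14, 2.67])]
[275.95 223.85] [275.67 218.67] [array([-1.28,  3.31]), array([0.11, 1.89]), array([3.74, 1.06])]
```

```bash
python3 - <<'E'
from h import *
np.set_printoptions(precision=2,suppress=True)
R0=Ro.from_euler('xyz',[-1.5717,0,-.2758]).as_matrix(); R1=Ro.from_euler('xyz',[-1.57,0,.385]).as_matrix()
obs=[(np.array([170.08,601.2,176.2]),R0,np.array([500+192/7-.5,140+400/7-.5]),-1),
(np.array([711.5,45.5,259]),R1,np.array([200+457/6-.5,150+415/6-.5]),1),
(np.array([716.46,48.06,113.6]),R1,np.array([210+191/5.3-.5,180+305/5.3-.5]),-.8)]
from scipy.optimize import least_squares
def f(o): return np.concatenate([proj('scene',p+R@(o*[1,1,s]))-u for p,R,u,s in obs])
r=least_squares(f,[0,0,50.]);print(r.x,r.fun)
print(proj('scene',obs[0][0]+obs[0][1]@[0,0,-50]),obs[0][2])
E
```

```text
[  3.16 -33.22  50.86] [-0.32 -0.15 -0.2  -0.17  0.14  0.01]
[521.47 202.47] [526.93 196.64]
```

>>> drive_tool([
  {"slide": [-0.003, 0, 0], "dr": [0, 0, 0], "fingers": 0.0951},
  {"slide": [-0.003, 0, 0], "dr": [0, 0, 0], "fingers": 0.0951},
  {"slide": [-0.003, 0.015, 0], "dr": [0, 0, 0], "fingers": 0.0951},
  {"slide": [-0.003, 0.03, 0], "dr": [0, 0, 0], "fingers": 0.0951},
  {"slide": [-0.003, 0.046, 0], "dr": [0, 0, 0], "fingers": 0.0951},
])

```text
t: 4.88
eef_pos: [713.9, 46.9, 67.7]
tcp_rot: [-1.571, -0.001, 0.389]
ft_force: [0.8, -0.1, 0.1]
opening: 1.001
```

>>> drive_tool([
  {"slide": [0, 0, 0], "dr": [0, 0, 0], "fingers": 0.08},
  {"slide": [0, 0, 0], "dr": [0, 0, 0], "fingers": 0.07},
  {"slide": [0, 0, 0], "dr": [0, 0, 0], "fingers": 0.065},
])

```text
t: 5.13
eef_pos: [714.2, 46.9, 68.7]
tcp_rot: [-1.571, -0.001, 0.389]
ft_force: [-0.1, -0.1, -0.6]
opening: 0.847
```

```bash
python3 - <<'E'
from h import *
im=optics.read_camera("scene"); cv2.imwrite(f"pics/scene7.png",im[:,:,::-1])
s=env.state();print(s['eef_pos'],s['ft_force'],s['moment'],s['opening']*95.1)
b=cv2.imread("pics/scene7.png")[180:290,210:310]
b=cv2.convertScaleAbs(b,alpha=2,beta=0)
cv2.imwrite("pics/s7z.png",cv2.resize(b,None,fx=5.3,fy=5.3,interpolation=cv2.INTER_CUBIC))
E
```

```text
[714.27988367  46.89328458  68.95463362] [ 0.81747191  0.62908078 -0.05729006] [ 0.05067332  0.00028827 -0.0275761 ] 76.40573798314071
```

View pics/s7z.png

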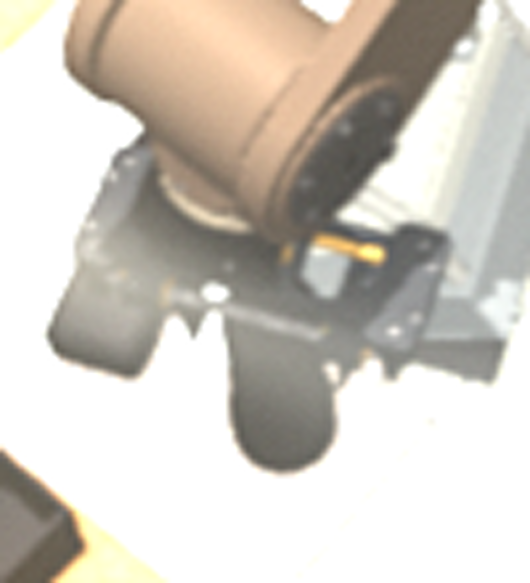

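>>> drive_tool([
  {"slide": [0, 0, 0], "dr": [0, 0, 0], "fingers": 0.062},
  {"slide": [0, 0, 0], "dr": [0, 0, 0], "fingers": 0.058},
  {"slide": [0, 0, 0], "dr": [0, 0, 0], "fingers": 0.054},
  {"slide": [0, 0, 0], "dr": [0, 0, 0], "fingers": 0.05},
  {"slide": [0, 0, 0], "dr": [0, 0, 0], "fingers": 0.045},
])

```text
t: 5.6
eef_pos: [714.0, 46.8, 68.3]
tcp_rot: [-1.571, -0.001, 0.389]
ft_force: [-0.1, -1.3, 2.8]
opening: 0.583
```

>>> drive_tool([
  {"slide": [0, 0, 0], "dr": [0, 0, 0], "fingers": 0.045},
  {"slide": [0, 0, 0], "dr": [0, 0, 0], "fingers": 0.045},
  {"slide": [0, 0, 0], "dr": [0, 0, 0], "fingers": 0.045},
])

```text
t: 5.85
eef_pos: [714.0, 46.9, 68.3]
tcp_rot: [-1.571, -0.001, 0.389]
ft_force: [0.1, -1.5, 5.5]
opening: 0.585
```

>>> drive_tool([
  {"slide": [0, -0.01, 0], "dr": [0, 0, 0], "fingers": 0.045},
  {"slide": [0, -0.025, 0], "dr": [0, 0, 0], "fingers": 0.045},
  {"slide": [0, -0.045, 0], "dr": [0, 0, 0], "fingers": 0.045},
  {"slide": [0, -0.065, 0], "dr": [0, 0, 0], "fingers": 0.045},
  {"slide": [0, -0.065, 0], "dr": [0, 0, 0], "fingers": 0.045},
])

```text
t: 6.27
eef_pos: [715.0, 47.0, 136.6]
tcp_rot: [-1.573, -0.004, 0.389]
ft_force: [0.4, -0.4, -3.7]
opening: 0.581
```

```bash
python3 - <<'E'
from h import *
im=optics.read_camera("scene"); cv2.imwrite(f"pics/scene8.png",im[:,:,::-1])
s=env.state();print(s['ft_force'],s['moment'],s['opening']*95.1)
go([712,210,140]); go([455,394,140])
b=cv2.imread("pics/scene8.png")[160:290,200:320]
b=cv2.convertScaleAbs(b,alpha=2,beta=0)
cv2.imwrite("pics/s8z.png",cv2.resize(b,None,fx=4.5,fy=4.5,interpolation=cv2.INTER_CUBIC))
E
```

```text
[ 0.94785987 -0.63876891 -4.49534881] [0.07104061 0.02202073 0.00395947] 55.27714632268398
t 6.32 slide [0.0598, -0.0058, 0.1517] dr 0 dist 163.1030163752731 pos [714.2895  47.0152 134.2295] F [ 0.9479 -0.6388 -4.4953] j [-0.0265  0.6601  1.3569  0.0002  1.122  -1.9867]
t 6.32 slide [-0.1082, -0.0064, 0.4194] dr 0 dist 433.20068655218404 pos [714.2895  47.0152 134.2295] F [ 0.9479 -0.6388 -4.4953] j [-0.0265  0.6601  1.3569  0.0002  1.122  -1.9867]
```

View pics/s8z.png

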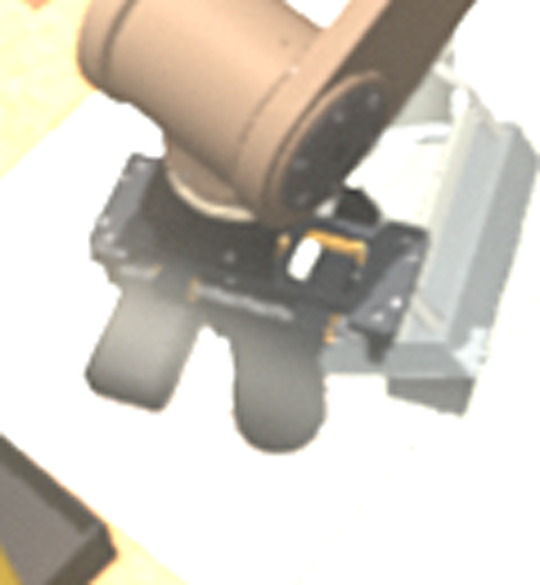

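>>> drive_tool([
  {"slide": [0.011, -0.001, 0.028], "dr": [0, 0, 0], "fingers": 0.045},
  {"slide": [0.022, -0.003, 0.056], "dr": [0, 0, 0], "fingers": 0.045},
  {"slide": [0.034, -0.005, 0.086], "dr": [0, 0, 0], "fingers": 0.045},
  {"slide": [0.046, -0.005, 0.116], "dr": [0, 0, 0], "fingers": 0.045},
  {"slide": [0.056, -0.005, 0.14], "dr": [0, 0, 0], "fingers": 0.045},
])

```text
t: 6.73
eef_pos: [711.2, 199.8, 135.7]
tcp_rot: [-1.57, 0.003, 0.39]
ft_force: [0.1, -0.5, -5.3]
opening: 0.581
```

```bash
python3 - <<'E'
from h import *
go([600,310,140]); go([455,394,140])
E
```

```text
t 6.73 slide [-0.0611, -0.004, 0.1442] dr 0 dist 156.6162960459727 pos [711.2357 199.834  135.6735] F [ 0.1472 -0.5331 -5.3272] j [ 0.1844  0.6956  1.2808  0.0005  1.1681 -1.7763]
t 6.73 slide [-0.1633, -0.0036, 0.277] dr 0 dist 321.5212631069659 pos [711.2357 199.834  135.6735] F [ 0.1472 -0.5331 -5.3272] j [ 0.1844  0.6956  1.2808  0.0005  1.1681 -1.7763]
```

>>> drive_tool([
  {"slide": [-0.016, 0, 0.027], "dr": [0, 0, 0], "fingers": 0.045},
  {"slide": [-0.033, 0, 0.056], "dr": [0, 0, 0], "fingers": 0.045},
  {"slide": [-0.05, 0, 0.085], "dr": [0, 0, 0], "fingers": 0.045},
  {"slide": [-0.067, 0, 0.114], "dr": [0, 0, 0], "fingers": 0.045},
  {"slide": [-0.084, 0, 0.142], "dr": [0, 0, 0], "fingers": 0.045},
])

```text
t: 7.15
eef_pos: [578.4, 297.8, 135.8]
tcp_rot: [-1.571, 0.003, 0.389]
ft_force: [-0.6, 0.8, -5.3]
opening: 0.58
```

>>> drive_tool([
  {"slide": [-0.016, 0, 0.027], "dr": [0, 0, 0], "fingers": 0.045},
  {"slide": [-0.033, 0, 0.056], "dr": [0, 0, 0], "fingers": 0.045},
  {"slide": [-0.05, 0, 0.085], "dr": [0, 0, 0], "fingers": 0.045},
  {"slide": [-0.065, 0, 0.11], "dr": [0, 0, 0], "fingers": 0.045},
  {"slide": [-0.075, 0, 0.127], "dr": [0, 0, 0], "fingers": 0.045},
])

```text
t: 7.57
eef_pos: [460.1, 387.1, 136.1]
tcp_rot: [-1.571, 0.003, 0.39]
ft_force: [0.3, 0.4, -4.5]
opening: 0.581
```

```bash
python3 - <<'E'
from h import *
for n in["scene","top"]:
    im=optics.read_camera(n); cv2.imwrite(f"pics/{n}9.png",im[:,:,::-1])
go([456,395,76])
a=cv2.imread("pics/top9.png")[180:320,90:230];b=cv2.imread("pics/scene9.png")[190:330,330:470]
cv2.imwrite("pics/both9.png",cv2.resize(cv2.convertScaleAbs(np.hstack([a,b]),alpha=1.8),None,fx=2.8,fy=2.8,interpolation=cv2.INTER_CUBIC))
E
```

```text
t 7.67 slide [-0.0006, 0.0603, 0.0085] dr 0 dist 60.90406230688774 pos [460.0112 387.4408 136.2999] F [ 0.0612 -1.4428 -5.2523] j [ 0.5899  0.5011  1.6623  0.0007  0.9813 -1.3735]
```

View pics/both9.png

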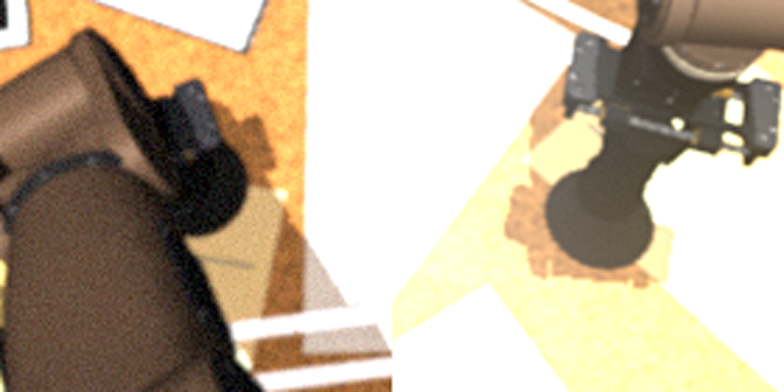

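>>> drive_tool([
  {"slide": [0, 0, 0.0085], "dr": [0, 0, 0], "fingers": 0.045},
  {"slide": [0, 0.02, 0.0085], "dr": [0, 0, 0], "fingers": 0.045},
  {"slide": [0, 0.04, 0.0085], "dr": [0, 0, 0], "fingers": 0.045},
  {"slide": [0, 0.055, 0.0085], "dr": [0, 0, 0], "fingers": 0.045},
  {"slide": [0, 0.058, 0.0085], "dr": [0, 0, 0], "fingers": 0.045},
])

```text
t: 8.08
eef_pos: [459.4, 392.9, 76.5]
tcp_rot: [-1.572, 0.005, 0.388]
ft_force: [0.4, -0.2, -4.8]
opening: 0.58
```

>>> drive_tool([
  {"slide": [0, 0.002, 0], "dr": [0, 0, 0], "fingers": 0.045},
  {"slide": [0, 0.004, 0], "dr": [0, 0, 0], "fingers": 0.045},
  {"slide": [0, 0.006, 0], "dr": [0, 0, 0], "fingers": 0.045},
])

```text
t: 8.33
eef_pos: [460.7, 394.3, 74.3]
tcp_rot: [-1.57, -0.001, 0.389]
ft_force: [-0.1, 0.1, -3.7]
opening: 0.582
```

>>> drive_tool([
  {"slide": [0, 0.001, 0], "dr": [0, 0, 0], "fingers": 0.045},
  {"slide": [0, 0.002, 0], "dr": [0, 0, 0], "fingers": 0.045},
  {"slide": [0, 0.002, 0], "dr": [0, 0, 0], "fingers": 0.045},
])

```text
t: 8.58
eef_pos: [460.4, 394.3, 72.6]
tcp_rot: [-1.571, -0.001, 0.389]
ft_force: [0.5, -0.9, 0.8]
opening: 0.579
```

```bash
python3 - <<'E'
from h import *
s=env.state();print(s['eef_pos'],s['ft_force'],s['opening']*95.1)
im=optics.read_camera("scene"); cv2.imwrite(f"pics/scene10.png",im[:,:,::-1])
b=cv2.imread("pics/scene10.png")[190:330,330:470]
cv2.imwrite("pics/s10.png",cv2.resize(cv2.convertScaleAbs(b,alpha=2.4),None,fx=4,fy=4,interpolation=cv2.INTER_CUBIC))
E
```

```text
[460.43073276 394.32370352  72.58157164] [ 0.46456311 -0.90447484  0.82575477] 55.084522203398535
```

View pics/s10.png

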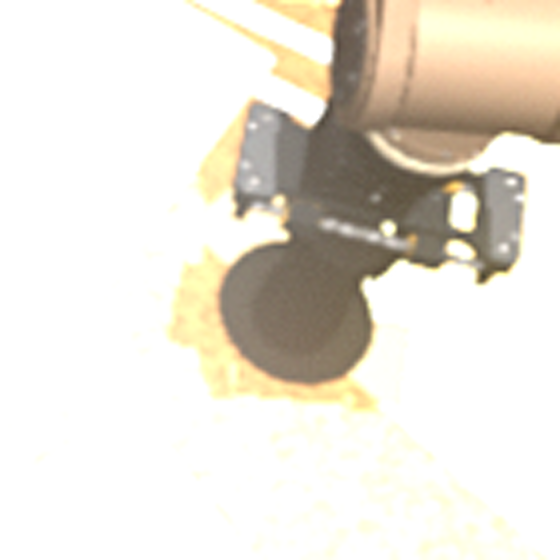

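>>> drive_tool([
  {"slide": [0, 0, 0], "dr": [0, 0, 0], "fingers": 0.06},
  {"slide": [0, 0, 0], "dr": [0, 0, 0], "fingers": 0.07},
  {"slide": [0, 0, 0], "dr": [0, 0, 0], "fingers": 0.08},
  {"slide": [0, 0, 0], "dr": [0, 0, 0], "fingers": 0.0951},
  {"slide": [0, 0, 0], "dr": [0, 0, 0], "fingers": 0.0951},
])

```text
t: 9.05
eef_pos: [460.0, 394.2, 71.8]
tcp_rot: [-1.571, -0.0, 0.389]
ft_force: [-0.1, -0.1, 0.0]
opening: 0.857
```

>>> drive_tool([
  {"slide": [0, 0, 0], "dr": [0, 0, 0], "fingers": 0.0951},
  {"slide": [0, 0, 0], "dr": [0, 0, 0], "fingers": 0.0951},
  {"slide": [0, -0.03, 0], "dr": [0, 0, 0], "fingers": 0.0951},
  {"slide": [0, -0.06, 0], "dr": [0, 0, 0], "fingers": 0.0951},
  {"slide": [0, -0.1, 0], "dr": [0, 0, 0], "fingers": 0.0951},
])

```text
t: 9.47
eef_pos: [459.1, 393.5, 171.2]
tcp_rot: [-1.572, 0.004, 0.389]
ft_force: [0.0, -0.2, -0.0]
opening: 0.997
```

>>> drive_tool([
  {"slide": [0, -0.03, 0], "dr": [0, 0, 0], "fingers": 0.0951},
  {"slide": [0.02, -0.06, -0.02], "dr": [0, 0, 0], "fingers": 0.0951},
  {"slide": [0.04, -0.08, -0.04], "dr": [0, 0, 0], "fingers": 0.0951},
  {"slide": [0.06, -0.1, -0.07], "dr": [0, 0, 0], "fingers": 0.0951},
  {"slide": [0.08, -0.1, -0.1], "dr": [0, 0, 0], "fingers": 0.0951},
])

```text
t: 9.88
eef_pos: [573.9, 332.0, 276.5]
tcp_rot: [-1.57, -0.007, 0.391]
ft_force: [0.6, 1.5, 0.7]
opening: 1.0
```

```bash
python3 - <<'E'
from h import *
for n in["scene","top"]:
    im=optics.read_camera(n); cv2.imwrite(f"pics/{n}11.png",im[:,:,::-1])
s=env.state();print(s['eef_pos'],s['ft_force'],s['opening']*95.1)
a=cv2.imread("pics/top11.png")[180:320,90:230];b=cv2.imread("pics/scene11.png")[190:330,330:470]
cv2.imwrite("pics/both11.png",cv2.resize(cv2.convertScaleAbs(np.hstack([a,b]),alpha=1.8),None,fx=2.8,fy=2.8,interpolation=cv2.INTER_CUBIC))
for L in(38,40):
  for sg in(1,-1): go(Wp(-36,0,250),rot(L,sg*YU))
E
```

```text
[575.49297774 329.07174074 271.94029513] [-0.60474288  0.45357261 -0.3206867 ] 95.32544703276393
t 9.98 slide [-0.1135, 0.022, -0.3251] dr [0.522, -1.5106, -0.5178] dist 345.0058900755601 pos [575.493  329.0717 271.9403] F [-0.6047  0.4536 -0.3207] j [ 0.4202  0.4764  1.3264 -0.0008  1.3373 -1.536 ]
t 9.98 slide [-0.1135, 0.022, -0.3251] dr [0.5174, 1.5046, 0.5216] dist 345.0058900755601 pos [575.493  329.0717 271.9403] F [-0.6047  0.4536 -0.3207] j [ 0.4202  0.4764  1.3264 -0.0008  1.3373 -1.536 ]
t 9.98 slide [-0.1135, 0.022, -0.3251] dr [0.5492, -1.5037, -0.5449] dist 345.0058900755601 pos [575.493  329.0717 271.9403] F [-0.6047  0.4536 -0.3207] j [ 0.4202  0.4764  1.3264 -0.0008  1.3373 -1.536 ]
t 9.98 slide [-0.1135, 0.022, -0.3251] dr [0.5444, 1.4978, 0.5488] dist 345.0058900755601 pos [575.493  329.0717 271.9403] F [-0.6047  0.4536 -0.3207] j [ 0.4202  0.4764  1.3264 -0.0008  1.3373 -1.536 ]
```

View pics/both11.png

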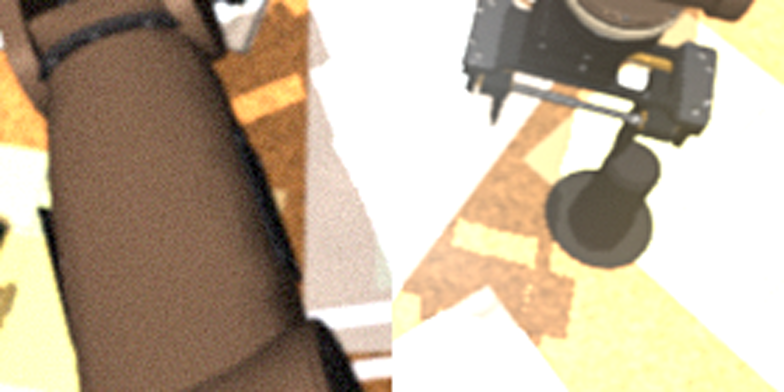

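```bash
python3 - <<'E'
from h import *
print(Wp(-130,-2.5,300))
go(Wp(-130,-2.5,310),rot(40,-YU))
E
```

```text
[ 630.64232503 -100.82862299  300.        ]
t 9.98 slide [-0.1105, -0.0379, -0.4191] dr [0.5444, 1.4978, 0.5488] dist 435.091156397385 pos [575.493  329.0717 271.9403] F [-0.6047  0.4536 -0.3207] j [ 0.4202  0.4764  1.3264 -0.0008  1.3373 -1.536 ]
```

>>> drive_tool([
  {"slide": [-0.006, -0.015, -0.023], "dr": [0.036, 0.1, 0.036], "fingers": 0.0951},
  {"slide": [-0.014, -0.03, -0.053], "dr": [0.072, 0.2, 0.073], "fingers": 0.0951},
  {"slide": [-0.022, -0.038, -0.083], "dr": [0.109, 0.3, 0.11], "fingers": 0.0951},
  {"slide": [-0.03, -0.038, -0.113], "dr": [0.145, 0.4, 0.146], "fingers": 0.08},
  {"slide": [-0.038, -0.038, -0.143], "dr": [0.18, 0.5, 0.183], "fingers": 0.06},
])

```text
t: 10.4
eef_pos: [590.8, 184.5, 310.3]
tcp_rot: [-1.44, 0.221, -0.103]
ft_force: [0.7, 1.1, -0.7]
opening: 0.91
```

```bash
python3 - <<'E'
from h import *
go(Wp(-130,-2.5,310),rot(40,-YU))
E
```

```text
t 10.4 slide [0.0673, -0.0511, -0.2754] dr [0.3642, 0.9966, 0.3636] dist 288.04266310041237 pos [590.8391 184.4505 310.3083] F [ 0.6694  1.1108 -0.7042] j [ 0.1083  0.4707  1.2643  0.174   1.595  -1.3573]
```

>>> drive_tool([
  {"slide": [0.006, -0.005, -0.027], "dr": [0.036, 0.1, 0.036], "fingers": 0.05},
  {"slide": [0.013, -0.01, -0.055], "dr": [0.073, 0.2, 0.073], "fingers": 0.05},
  {"slide": [0.02, -0.015, -0.083], "dr": [0.109, 0.3, 0.109], "fingers": 0.05},
  {"slide": [0.027, -0.02, -0.11], "dr": [0.146, 0.4, 0.146], "fingers": 0.05},
  {"slide": [0.034, -0.025, -0.138], "dr": [0.182, 0.5, 0.182], "fingers": 0.05},
])

```text
t: 10.82
eef_pos: [611.6, 41.5, 309.0]
tcp_rot: [-1.429, 0.476, -0.603]
ft_force: [0.8, -0.0, 0.3]
opening: 0.569
```

```bash
python3 - <<'E'
from h import *
go(Wp(-130,-2.5,310),rot(40,-YU))
E
```

```text
t 10.82 slide [0.0852, -0.0596, -0.099] dr [0.1826, 0.4955, 0.1811] dist 143.62104292480623 pos [611.6103  41.5221 308.9746] F [ 0.7925 -0.023   0.2984] j [-0.1986  0.5495  1.2001  0.3199  1.7709 -1.1286]
```

>>> drive_tool([
  {"slide": [0.017, -0.012, -0.02], "dr": [0.037, 0.1, 0.036], "fingers": 0.05},
  {"slide": [0.034, -0.024, -0.04], "dr": [0.073, 0.2, 0.072], "fingers": 0.05},
  {"slide": [0.051, -0.036, -0.06], "dr": [0.11, 0.3, 0.109], "fingers": 0.05},
  {"slide": [0.068, -0.048, -0.08], "dr": [0.146, 0.4, 0.145], "fingers": 0.05},
  {"slide": [0.085, -0.06, -0.099], "dr": [0.183, 0.496, 0.181], "fingers": 0.05},
])

```text
t: 11.23
eef_pos: [631.2, -101.0, 310.5]
tcp_rot: [-1.571, 0.698, -1.183]
ft_force: [0.1, 0.7, 0.3]
opening: 0.529
```

```bash
python3 - <<'E'
from h import *
go(Wp(-130,-2.5,310),rot(40,-YU))
for n in["scene","top"]:
    im=optics.read_camera(n); cv2.imwrite(f"pics/{n}12.png",im[:,:,::-1])
go(Wp(-65.4,-2.5,173.7),rot(40,-YU))
a=cv2.imread("pics/top12.png")[100:280,190:370];b=cv2.imread("pics/scene12.png")[120:300,190:370]
cv2.imwrite("pics/both12.png",cv2.resize(cv2.convertScaleAbs(np.hstack([a,b]),alpha=1.4),None,fx=2.2,fy=2.2,interpolation=cv2.INTER_CUBIC))
E
```

```text
t 11.23 slide [0.0, 0.0006, -0.0005] dr [-0.0002, -0.0009, -0.0003] dist 0.7856694166335472 pos [ 631.2443 -100.9568  310.4883] F [0.0691 0.69   0.3103] j [-0.4702  0.6634  1.0757  0.4653  1.9302 -0.8116]
t 11.33 slide [0.0349, 0.1471, 0.0008] dr [-0.0018, -0.0049, -0.0009] dist 151.1908028198106 pos [ 631.1107 -104.2868  308.7443] F [-0.411  -0.0522 -0.4162] j [-0.4748  0.6659  1.0756  0.4642  1.9295 -0.8125]
```

View pics/both12.png

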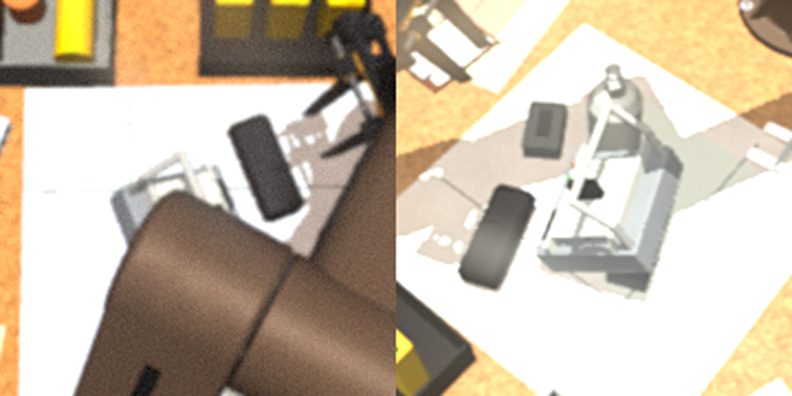

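```bash
python3 - <<'E'
from h import *
s=env.state();p=s['eef_pos'];R=Ro.from_euler('xyz',s['tcp_rot']).as_matrix()
a=cv2.imread("pics/top12.png")[130:190,310:390];b=cv2.imread("pics/scene12.png")[110:190,190:270]
for n,im,o,f in(('top',a,(310,130),6),('scene',b,(190,110),6)):
    q=cv2.resize(cv2.convertScaleAbs(im,alpha=1.8),None,fx=f,fy=f,interpolation=cv2.INTER_CUBIC)
    for k in(-28,28):
        for d,c in((0,(0,0,255)),(-33,(255,0,0))):
            u=tuple(int(v) for v in (proj(n,p+R@[0,d,k])-o+.5)*f); cv2.circle(q,u,4,c,-1)
    cv2.imwrite(f'pics/f_{n}.png',q)
E
```

```text
(no output)
```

View pics/f_top.png

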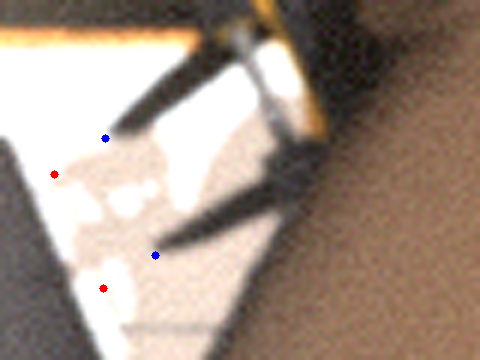

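View pics/f_scene.png

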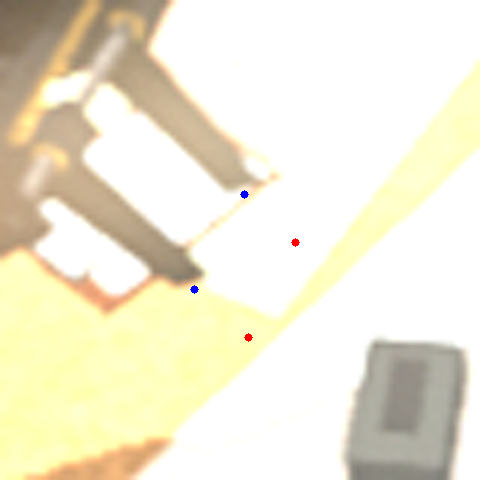

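>>> drive_tool([
  {"slide": [0.007, 0.029, 0], "dr": [0, -0.005, 0], "fingers": 0.05},
  {"slide": [0.014, 0.058, 0], "dr": [0, -0.005, 0], "fingers": 0.05},
  {"slide": [0.021, 0.088, 0], "dr": [0, -0.005, 0], "fingers": 0.05},
  {"slide": [0.028, 0.117, 0], "dr": [0, -0.005, 0], "fingers": 0.05},
  {"slide": [0.035, 0.147, 0], "dr": [0, -0.005, 0], "fingers": 0.05},
])

```text
t: 11.75
eef_pos: [605.1, -35.9, 174.6]
tcp_rot: [-1.563, 0.695, -1.167]
ft_force: [0.5, 0.0, 0.2]
opening: 0.527
```

```bash
python3 - <<'E'
from h import *
im=optics.read_camera("scene"); cv2.imwrite(f"pics/scene13.png",im[:,:,::-1])
s=env.state();p=s['eef_pos'];R=Ro.from_euler('xyz',s['tcp_rot']).as_matrix();h=s['opening']*47.5+3
go(Wp(7.2,-2.5,87.1),rot(40,-YU))
def pn(u,v,w): return Wp(u*.866-w*.5,v,90+u*.5+w*.866)
for nm,f,off in(('a',6,(230,180)),('b',6,(230,180))):
    b=cv2.imread("pics/scene12.png" if nm=='a' else "pics/scene13.png")[180:260,230:320]
    q=cv2.resize(cv2.convertScaleAbs(b,alpha=1.6),None,fx=f,fy=f,interpolation=cv2.INTER_CUBIC)
    P=lambda X:tuple(int(v) for v in (proj('scene',X)-off+.5)*f)
    for u in(-22,22):
        for v in(-9.5,4.5):
            cv2.line(q,P(pn(u,v,21)),P(pn(u,v,56)),(0,0,255),1)
    if nm=='b':
        for k in(-h,h): cv2.circle(q,P(p+R@[0,-36,k]),4,(255,0,0),-1)
    cv2.imwrite(f'pics/fin_{nm}.png',q)
E
```

```text
t 11.8 slide [0.0043, 0.1046, 0.0009] dr [0.0069, 0.0084, -0.0025] dist 104.68567037934885 pos [602.7008 -33.3578 169.8096] F [ 0.2462  1.6557 -4.7585] j [-0.4015  0.6945  1.3944  0.4652  1.5945 -0.9218]
```

View pics/fin_a.png

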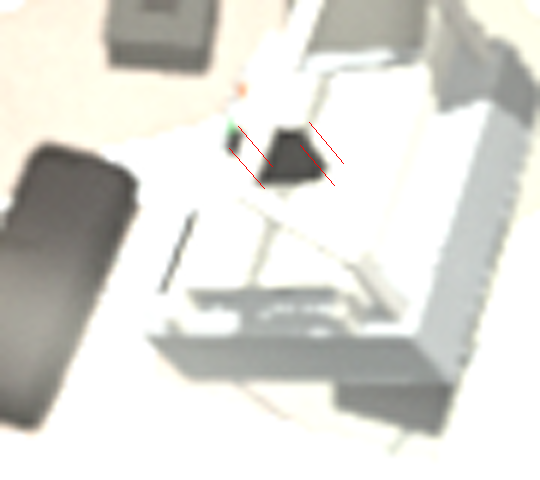

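View pics/fin_b.png

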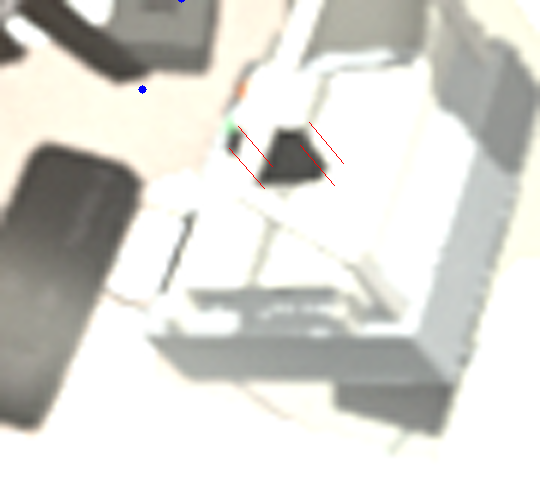

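>>> drive_tool([
  {"slide": [0.004, 0.012, 0.001], "dr": [0.007, 0.008, -0.002], "fingers": 0.05},
  {"slide": [0.004, 0.025, 0.001], "dr": [0.007, 0.008, -0.002], "fingers": 0.05},
  {"slide": [0.004, 0.038, 0.001], "dr": [0.007, 0.008, -0.002], "fingers": 0.05},
  {"slide": [0.004, 0.052, 0.001], "dr": [0.007, 0.008, -0.002], "fingers": 0.05},
  {"slide": [0.004, 0.06, 0.001], "dr": [0.007, 0.008, -0.002], "fingers": 0.05},
])

```text
t: 12.22
eef_pos: [592.9, -3.2, 126.8]
tcp_rot: [-1.564, 0.694, -1.178]
ft_force: [0.1, -0.3, -0.1]
opening: 0.524
```

```bash
python3 - <<'E'
from h import *
for n in ["scene","top"]:
    im=optics.read_camera(n); cv2.imwrite(f"pics/{n}14.png",im[:,:,::-1])
go(Wp(7.2,-2.5,87.1),rot(40,-YU))
b=cv2.imread("pics/scene14.png")[160:260,220:340]
cv2.imwrite("pics/s14.png",cv2.resize(cv2.convertScaleAbs(b,alpha=1.6),None,fx=5,fy=5,interpolation=cv2.INTER_CUBIC))
E
```

```text
t 12.32 slide [0.0003, 0.0515, -0.0023] dr [-0.0046, 0.0022, 0.0034] dist 51.5762051509599 pos [592.891   -3.3918 126.9116] F [0.4034 0.6256 1.1433] j [-0.3692  0.7102  1.4898  0.4895  1.4718 -0.9428]
```

View pics/s14.png

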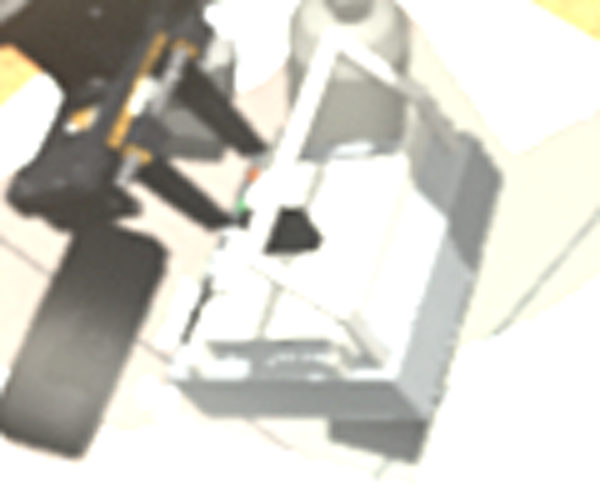

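```bash
python3 - <<'E'
from h import *
s=env.state();p=s['eef_pos'];R=Ro.from_euler('xyz',s['tcp_rot']).as_matrix();h=s['opening']*47.5
q=cv2.imread('pics/s14.png')
P=lambda X:tuple(int(v) for v in (proj('scene',X)-[220,160]+.5)*5)
def pn(u,v,w): return Wp(u*.866-w*.5,v,90+u*.5+w*.866)
for k in(-h,h):
    cv2.circle(q,P(p+R@[0,-36,k]),3,(255,0,0),-1)
    for d in(16,): cv2.circle(q,P(p+R@[0,d,k]),3,(0,0,255),-1)
L=[pn(-22,-9.5,56),pn(22,-9.5,56),pn(22,4.5,56),pn(-22,4.5,56)]
for i in range(4): cv2.line(q,P(L[i]),P(L[(i+1)%4]),(0,160,0),1)
L=[pn(-22,-9.5,21),pn(22,-9.5,21),pn(22,4.5,21),pn(-22,4.5,21)]
for i in range(4): cv2.line(q,P(L[i]),P(L[(i+1)%4]),(200,0,200),1)
cv2.imwrite('pics/s14o.png',q)
E
```

```text
(no output)
```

View pics/s14o.png

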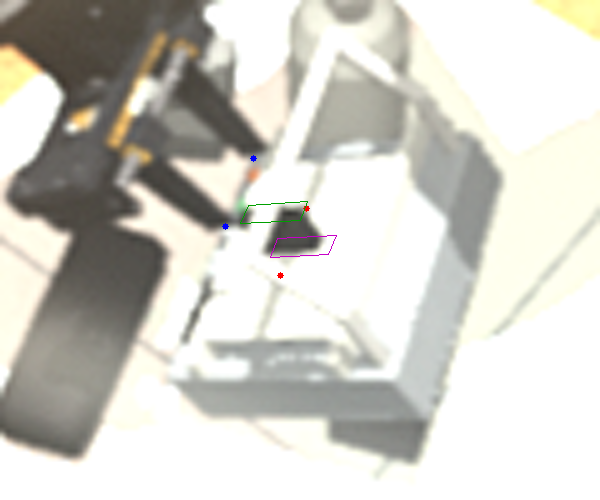

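>>> drive_tool([
  {"slide": [0, 0.011, -0.002], "dr": [-0.004, 0.002, 0.003], "fingers": 0.05},
  {"slide": [0, 0.022, -0.002], "dr": [-0.004, 0.002, 0.003], "fingers": 0.05},
  {"slide": [0, 0.033, -0.002], "dr": [-0.004, 0.002, 0.003], "fingers": 0.05},
  {"slide": [0, 0.044, -0.002], "dr": [-0.004, 0.002, 0.003], "fingers": 0.05},
  {"slide": [0, 0.05, -0.002], "dr": [-0.004, 0.002, 0.003], "fingers": 0.05},
])

```text
t: 12.73
eef_pos: [578.8, 25.6, 87.3]
tcp_rot: [-1.571, 0.698, -1.183]
ft_force: [-0.1, 0.0, 0.3]
opening: 0.53
```

```bash
python3 - <<'E'
from h import *
im=optics.read_camera("scene"); cv2.imwrite(f"pics/scene15.png",im[:,:,::-1])
go(Wp(7.2,-2.5,87.1),rot(40,-YU))
b=cv2.imread("pics/scene15.png")[160:260,220:340]
cv2.imwrite("pics/s15.png",cv2.resize(cv2.convertScaleAbs(b,alpha=1.8),None,fx=5,fy=5,interpolation=cv2.INTER_CUBIC))
E
```

```text
t 12.78 slide [-0.0002, -0.0001, 0.0002] dr [-0.0003, -0.0012, -0.0004] dist 0.27391222290582806 pos [578.4846  25.9266  86.9209] F [-0.2099  0.2825 -0.2238] j [-0.3358  0.7356  1.5705  0.5136  1.3719 -0.9676]
```

View pics/s15.png

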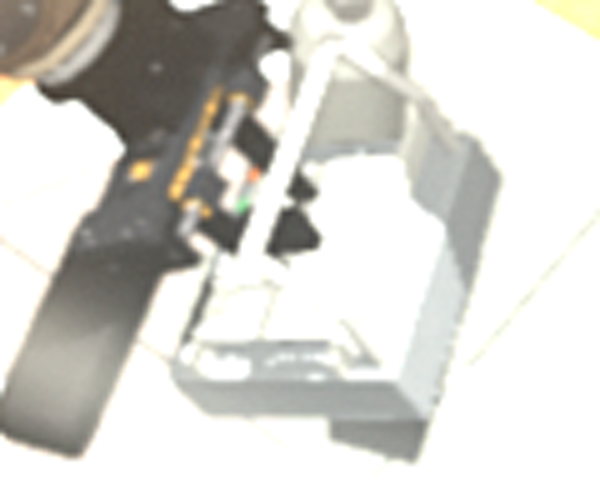

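>>> drive_tool([
  {"slide": [0, 0, 0], "dr": [0, 0, 0], "fingers": 0.03},
  {"slide": [0, 0, 0], "dr": [0, 0, 0], "fingers": 0.02},
  {"slide": [0, 0, 0], "dr": [0, 0, 0], "fingers": 0.008},
  {"slide": [0, 0, 0], "dr": [0, 0, 0], "fingers": 0.008},
  {"slide": [0, 0, 0], "dr": [0, 0, 0], "fingers": 0.008},
])

```text
t: 13.2
eef_pos: [579.8, 24.3, 88.8]
tcp_rot: [-1.568, 0.697, -1.182]
ft_force: [-0.4, 0.9, 0.2]
opening: 0.231
```

>>> drive_tool([
  {"slide": [0, 0, 0], "dr": [0, 0, 0], "fingers": 0.008},
  {"slide": [0, 0, 0], "dr": [0, 0, 0], "fingers": 0.008},
])

```text
t: 13.37
eef_pos: [579.9, 24.3, 88.7]
tcp_rot: [-1.568, 0.696, -1.182]
ft_force: [1.7, -0.7, 0.9]
opening: 0.149
```

>>> drive_tool([
  {"slide": [0, 0, 0], "dr": [0, 0, 0], "fingers": 0.008},
  {"slide": [0, 0, 0], "dr": [0, 0, 0], "fingers": 0.008},
])

```text
t: 13.53
eef_pos: [579.9, 24.3, 88.7]
tcp_rot: [-1.568, 0.696, -1.182]
ft_force: [2.4, -1.9, 2.9]
opening: 0.146
```

```bash
python3 - <<'E'
from h import *
s=env.state();print(s['opening']*95.1,s['ft_force'])
go(Wp(7.2,-100,87.1),rot(40,-YU))
p=s['eef_pos']-[*O,0]; print(p@XU,p@YU)
E
```

```text
13.905319918678591 [ 2.38939119 -1.87120865  2.93689785]
t 13.53 slide [-0.0006, 0.0029, 0.097] dr [-0.0026, -0.0002, 0.0018] dist 97.02912714094346 pos [579.8553  24.3402  88.711 ] F [ 2.3894 -1.8712  2.9369] j [-0.3374  0.7337  1.567   0.5128  1.3741 -0.9672]
5.078833837838223 -3.007439953405781
```

>>> drive_tool([
  {"slide": [0, 0, 0.01], "dr": [0, 0, 0], "fingers": 0.008},
  {"slide": [0, 0, 0.02], "dr": [0, 0, 0], "fingers": 0.008},
  {"slide": [0, 0, 0.03], "dr": [0, 0, 0], "fingers": 0.008},
  {"slide": [0, 0, 0.04], "dr": [0, 0, 0], "fingers": 0.008},
  {"slide": [0, 0, 0.05], "dr": [0, 0, 0], "fingers": 0.008},
])

```text
t: 13.95
eef_pos: [626.8, 44.3, 88.7]
tcp_rot: [-1.569, 0.698, -1.182]
ft_force: [-1.3, 0.5, 5.0]
opening: 0.145
```

>>> drive_tool([
  {"slide": [0, 0, 0.012], "dr": [0, 0, 0], "fingers": 0.008},
  {"slide": [0, 0, 0.024], "dr": [0, 0, 0], "fingers": 0.008},
  {"slide": [0, 0, 0.036], "dr": [0, 0, 0], "fingers": 0.008},
  {"slide": [0, 0, 0.045], "dr": [0, 0, 0], "fingers": 0.008},
  {"slide": [0, 0, 0.047], "dr": [0, 0, 0], "fingers": 0.008},
])

```text
t: 14.37
eef_pos: [670.3, 62.8, 88.7]
tcp_rot: [-1.569, 0.698, -1.181]
ft_force: [-7.3, 0.4, 7.2]
opening: 0.148
```

```bash
python3 - <<'E'
from h import *
for n in ["scene","top"]:
    im=optics.read_camera(n); cv2.imwrite(f"pics/{n}16.png",im[:,:,::-1])
s=env.state();print(s['eef_pos'],s['opening']*95.1,s['ft_force'])
b=cv2.imread("pics/scene16.png")[160:280,210:340]
cv2.imwrite("pics/s16.png",cv2.resize(cv2.convertScaleAbs(b,alpha=1.6),None,fx=4.6,fy=4.6,interpolation=cv2.INTER_CUBIC))
p=s['eef_pos']-[*O,0]; print(p@XU,p@YU)
E
```

```text
[669.94162472  62.61989663  88.76177302] 13.976841844503252 [-1.03941372  6.16686382  3.2806085 ]
6.3117974808561845 -100.88164153254243
```

View pics/s16.png

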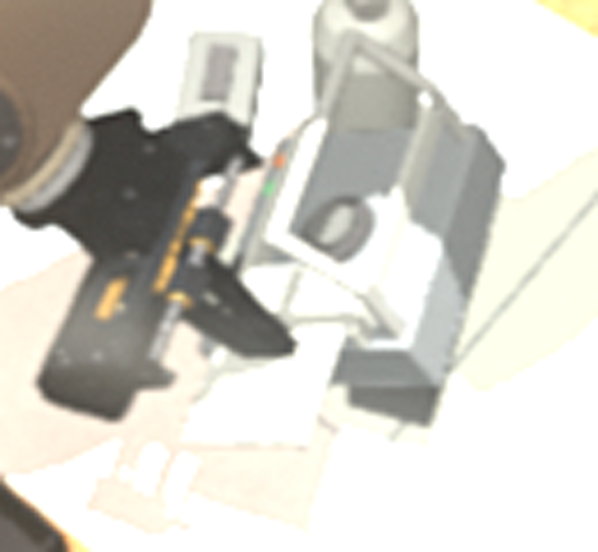

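```bash
python3 - <<'E'
from h import *
b=cv2.imread("pics/scene16.png")[190:235,265:305]
q=cv2.resize(b,None,fx=12,fy=12,interpolation=cv2.INTER_CUBIC)
P=lambda X:tuple(int(v) for v in (proj('scene',X)-[265,190]+.5)*12)
def pn(u,v,w): return Wp(u*.866-w*.5,v,90+u*.5+w*.866)
for r,w in((18,14),(28,5)):
    cv2.polylines(q,[np.array([P(pn(r*np.cos(a),r*np.sin(a),w)) for a in np.linspace(0,6.29,40)])],True,(0,0,255),1)
cv2.imwrite('pics/but.png',q)
E
```

```text
(no output)
```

View pics/but.png

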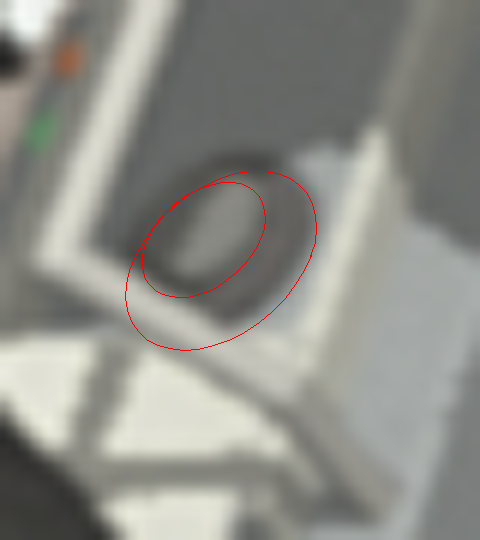

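>>> drive_tool([
  {"slide": [0, 0, 0], "dr": [0, 0, 0], "fingers": 0.02},
  {"slide": [0, 0, 0], "dr": [0, 0, 0], "fingers": 0.03},
  {"slide": [0, 0, 0], "dr": [0, 0, 0], "fingers": 0.04},
  {"slide": [0, 0, 0], "dr": [0, 0, 0], "fingers": 0.04},
])

```text
t: 14.8
eef_pos: [669.6, 60.9, 88.4]
tcp_rot: [-1.569, 0.697, -1.183]
ft_force: [-1.1, 0.6, -0.9]
opening: 0.367
```

>>> drive_tool([
  {"slide": [0, -0.015, 0], "dr": [0, 0, 0], "fingers": 0.045},
  {"slide": [0, -0.035, 0], "dr": [0, 0, 0], "fingers": 0.045},
  {"slide": [0, -0.06, 0], "dr": [0, 0, 0], "fingers": 0.04},
  {"slide": [0, -0.09, 0], "dr": [0, 0, 0], "fingers": 0.02},
  {"slide": [0, -0.11, 0], "dr": [0, 0, 0], "fingers": 0.0},
])

```text
t: 15.22
eef_pos: [696.8, -6.0, 174.9]
tcp_rot: [-1.567, 0.695, -1.182]
ft_force: [0.7, -0.3, 0.3]
opening: 0.338
```

```bash
python3 - <<'E'
from h import *
a=np.array([.643,-.766])
tip=np.array([-8,102]); T0=tip+36*a
Q=T0-60*a; print(T0,Q)
go(Wp(Q[0],2.5,Q[1]),rot(40,-YU))
im=optics.read_camera("scene"); cv2.imwrite(f"pics/scene17.png",im[:,:,::-1])
b=cv2.imread("pics/scene17.png")[160:280,210:340]
cv2.imwrite("pics/s17.png",cv2.resize(cv2.convertScaleAbs(b,alpha=1.6),None,fx=4.6,fy=4.6,interpolation=cv2.INTER_CUBIC))
E
```

```text
[15.148 74.424] [-23.432 120.384]
t 15.22 slide [0.0013, 0.0696, -0.1025] dr [-0.0039, -0.0006, 0.0028] dist 123.84335162711156 pos [696.7718  -5.9501 174.8807] F [ 0.6799 -0.2638  0.2787] j [-0.3247  0.8077  1.1351  0.5117  1.68   -0.7825]
```

View pics/s17.png

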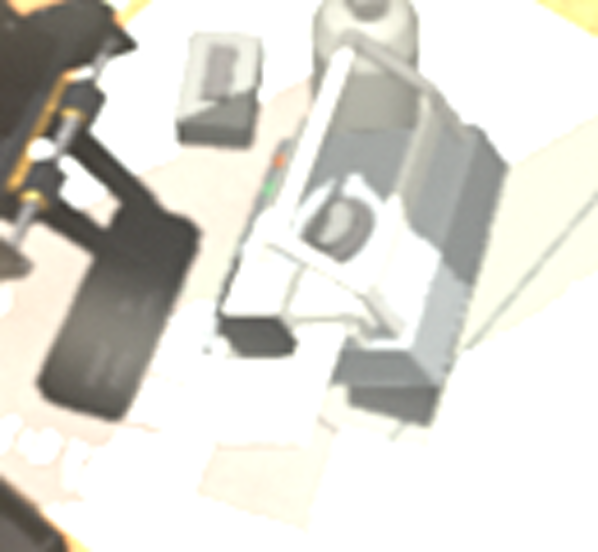

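>>> drive_tool([
  {"slide": [0, 0, -0.025], "dr": [0, 0, 0], "fingers": 0.0},
  {"slide": [0, 0, -0.05], "dr": [0, 0, 0], "fingers": 0.0},
  {"slide": [0, 0, -0.075], "dr": [0, 0, 0], "fingers": 0.0},
  {"slide": [0, 0, -0.1], "dr": [0, 0, 0], "fingers": 0.0},
  {"slide": [0, 0, -0.101], "dr": [0, 0, 0], "fingers": 0.0},
])

```text
t: 15.68
eef_pos: [599.5, -43.6, 172.7]
tcp_rot: [-1.571, 0.698, -1.185]
ft_force: [-0.1, -1.9, -0.4]
opening: 0.009
```

>>> drive_tool([
  {"slide": [0.001, 0.014, 0], "dr": [0, 0, 0], "fingers": 0.0},
  {"slide": [0.001, 0.028, 0], "dr": [0, 0, 0], "fingers": 0.0},
  {"slide": [0.001, 0.042, 0], "dr": [0, 0, 0], "fingers": 0.0},
  {"slide": [0.001, 0.056, 0], "dr": [0, 0, 0], "fingers": 0.0},
  {"slide": [0.001, 0.07, 0], "dr": [0, 0, 0], "fingers": 0.0},
])

```text
t: 16.1
eef_pos: [585.8, -0.8, 117.6]
tcp_rot: [-1.569, 0.697, -1.183]
ft_force: [0.6, 0.5, -0.5]
opening: 0.004
```

```bash
python3 - <<'E'
from h import *
im=optics.read_camera("scene"); cv2.imwrite(f"pics/scene18.png",im[:,:,::-1])
s=env.state();p=s['eef_pos'];R=Ro.from_euler('xyz',s['tcp_rot']).as_matrix();print(s['opening'],s['ft_force'])
b=cv2.imread("pics/scene18.png")[160:260,220:340]
q=cv2.resize(cv2.convertScaleAbs(b,alpha=1.6),None,fx=6,fy=6,interpolation=cv2.INTER_CUBIC)
P=lambda X:tuple(int(v) for v in (proj('scene',X)-[220,160]+.5)*6)
cv2.circle(q,P(p+R@[0,-36,0]),3,(255,0,0),-1)
cv2.circle(q,P(p+R@[0,24,0]),3,(0,0,255),-1)
cv2.imwrite("pics/s18.png",q)
a=np.array([.643,-.766]);T0=np.array([15.1,74.4])
go(Wp(T0[0],2,T0[1]),rot(40,-YU))
E
```

```text
0.0018224119372449925 [ 0.26374327  0.76739889 -1.92578877]
t 16.15 slide [0.001, 0.0533, -0.0003] dr [0.0001, -0.0017, -0.0009] dist 53.33318217355132 pos [584.4363   0.7687 115.8431] F [ 0.2637  0.7674 -1.9258] j [-0.3677  0.7147  1.5191  0.4907  1.4477 -0.9535]
```

View pics/s18.png

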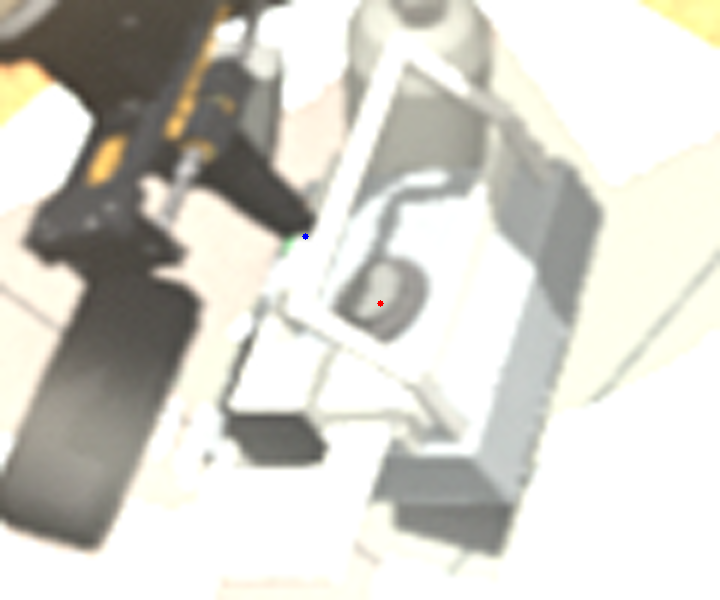

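>>> drive_tool([
  {"slide": [0.001, 0.01, 0], "dr": [0, 0, 0], "fingers": 0.0},
  {"slide": [0.001, 0.02, 0], "dr": [0, 0, 0], "fingers": 0.0},
  {"slide": [0.001, 0.03, 0], "dr": [0, 0, 0], "fingers": 0.0},
  {"slide": [0.001, 0.04, 0], "dr": [0, 0, 0], "fingers": 0.0},
  {"slide": [0.001, 0.046, 0], "dr": [0, 0, 0], "fingers": 0.0},
])

```text
t: 16.57
eef_pos: [574.5, 26.0, 81.7]
tcp_rot: [-1.57, 0.697, -1.183]
ft_force: [0.4, 0.5, 0.1]
opening: 0.007
```

>>> drive_tool([
  {"slide": [0, 0.002, 0], "dr": [0, 0, 0], "fingers": 0.0},
  {"slide": [0, 0.004, 0], "dr": [0, 0, 0], "fingers": 0.0},
  {"slide": [0, 0.004, 0], "dr": [0, 0, 0], "fingers": 0.0},
])

```text
t: 16.82
eef_pos: [574.1, 27.6, 79.5]
tcp_rot: [-1.569, 0.697, -1.182]
ft_force: [-0.1, -0.0, 0.2]
opening: 0.006
```

>>> drive_tool([
  {"slide": [0, 0.002, 0], "dr": [0, 0, 0], "fingers": 0.0},
  {"slide": [0, 0.004, 0], "dr": [0, 0, 0], "fingers": 0.0},
  {"slide": [0, 0.004, 0], "dr": [0, 0, 0], "fingers": 0.0},
])

```text
t: 17.07
eef_pos: [573.0, 30.0, 76.4]
tcp_rot: [-1.569, 0.697, -1.183]
ft_force: [-0.1, 0.8, 0.0]
opening: 0.002
```

>>> drive_tool([
  {"slide": [0, 0.002, 0], "dr": [0, 0, 0], "fingers": 0.0},
  {"slide": [0, 0.004, 0], "dr": [0, 0, 0], "fingers": 0.0},
  {"slide": [0, 0.004, 0], "dr": [0, 0, 0], "fingers": 0.0},
])

```text
t: 17.32
eef_pos: [572.3, 32.2, 73.3]
tcp_rot: [-1.569, 0.696, -1.182]
ft_force: [1.4, -2.7, 0.8]
opening: 0.003
```

>>> drive_tool([
  {"slide": [0, 0.002, 0], "dr": [0, 0, 0], "fingers": 0.0},
  {"slide": [0, 0.004, 0], "dr": [0, 0, 0], "fingers": 0.0},
  {"slide": [0, 0.004, 0], "dr": [0, 0, 0], "fingers": 0.0},
])

```text
t: 17.57
eef_pos: [571.5, 34.4, 70.3]
tcp_rot: [-1.568, 0.696, -1.182]
ft_force: [1.8, -5.1, 3.2]
opening: 0.005
```

>>> drive_tool([
  {"slide": [0.001, 0.002, 0], "dr": [0, 0, 0], "fingers": 0.0},
  {"slide": [0.001, 0.004, 0], "dr": [0, 0, 0], "fingers": 0.0},
  {"slide": [0.001, 0.004, 0], "dr": [0, 0, 0], "fingers": 0.0},
])

```text
t: 17.82
eef_pos: [571.5, 34.8, 69.2]
tcp_rot: [-1.565, 0.695, -1.18]
ft_force: [-1.4, -15.6, 26.0]
opening: 0.005
```

>>> drive_tool([
  {"slide": [0, -0.004, 0], "dr": [0, 0, 0], "fingers": 0.0},
  {"slide": [0, -0.02, 0], "dr": [0, 0, 0], "fingers": 0.0},
  {"slide": [0, -0.045, 0], "dr": [0, 0, 0], "fingers": 0.0},
  {"slide": [0, -0.075, 0], "dr": [0, 0, 0], "fingers": 0.0},
  {"slide": [0, -0.105, 0], "dr": [0, 0, 0], "fingers": 0.0},
])

```text
t: 18.23
eef_pos: [595.5, -26.1, 147.9]
tcp_rot: [-1.571, 0.698, -1.183]
ft_force: [-0.2, -0.3, 0.4]
opening: 0.002
```

```bash
python3 - <<'E'
from h import *
im=optics.read_camera("scene"); cv2.imwrite(f"pics/scene19.png",im[:,:,::-1])
b=cv2.imread("pics/scene19.png")[160:280,210:340]
cv2.imwrite("pics/s19.png",cv2.resize(cv2.convertScaleAbs(b,alpha=1.6),None,fx=4.6,fy=4.6,interpolation=cv2.INTER_CUBIC))
F=np.array([6,88]);a=np.array([.643,-.766]);Q=F-100*a
go(Wp(Q[0],-101,Q[1]),rot(40,-YU))
E
```

```text
t 18.28 slide [-0.003, -0.0133, 0.1015] dr [-0.0061, 0.0009, 0.0049] dist 102.45146966299293 pos [598.2258 -29.5869 151.9532] F [-0.8465 -2.1893  2.8881] j [-0.4014  0.6981  1.4363  0.4713  1.5402 -0.9348]
```

View pics/s19.png

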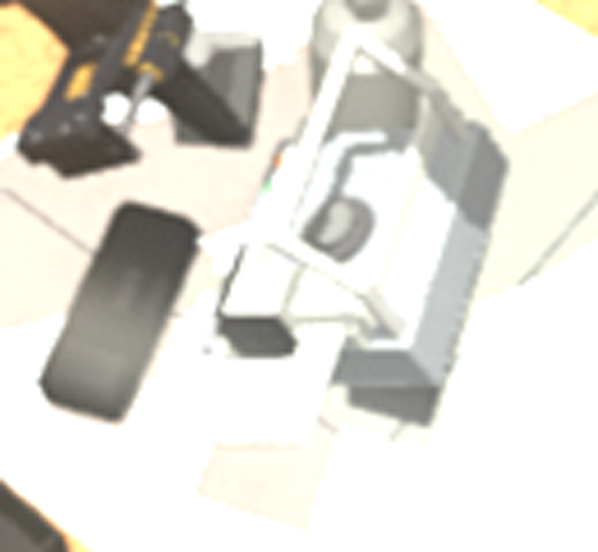

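>>> drive_tool([
  {"slide": [-0.002, -0.013, 0.02], "dr": [-0.006, 0, 0.005], "fingers": 0.045},
  {"slide": [-0.002, -0.013, 0.045], "dr": [-0.006, 0, 0.005], "fingers": 0.045},
  {"slide": [-0.002, -0.013, 0.07], "dr": [-0.006, 0, 0.005], "fingers": 0.045},
  {"slide": [-0.002, -0.013, 0.095], "dr": [-0.006, 0, 0.005], "fingers": 0.045},
  {"slide": [-0.002, -0.013, 0.1015], "dr": [-0.006, 0, 0.005], "fingers": 0.045},
])

```text
t: 18.7
eef_pos: [694.0, 8.0, 157.7]
tcp_rot: [-1.575, 0.703, -1.181]
ft_force: [-1.0, -0.5, 0.1]
opening: 0.295
```

```bash
python3 - <<'E'
from h import *
F=np.array([6,88.7]);a=np.array([.643,-.766]);
im=optics.read_camera("scene")
go(Wp(F[0],-101,F[1]),rot(40,-YU)); print(env.state()['opening'])
E
```

```text
t 18.75 slide [-0.0008, 0.0908, -0.0004] dr [0.0052, 0.0006, -0.0048] dist 90.80797442513783 pos [693.5095   7.8481 157.4604] F [-0.0191  1.6333  0.2519] j [-0.3088  0.819   1.1625  0.5161  1.6508 -0.7901]
0.34020352147352306
```

>>> drive_tool([
  {"slide": [0, 0, 0], "dr": [0.005, 0, -0.005], "fingers": 0.045},
  {"slide": [0, 0, 0], "dr": [0.005, 0, -0.005], "fingers": 0.045},
  {"slide": [-0.001, 0.015, 0], "dr": [0.005, 0, -0.005], "fingers": 0.045},
  {"slide": [-0.001, 0.03, 0], "dr": [0.005, 0, -0.005], "fingers": 0.045},
  {"slide": [-0.001, 0.042, 0], "dr": [0.005, 0, -0.005], "fingers": 0.045},
])

```text
t: 19.17
eef_pos: [680.5, 31.5, 126.9]
tcp_rot: [-1.571, 0.697, -1.184]
ft_force: [0.4, 0.7, 0.3]
opening: 0.476
```

```bash
python3 - <<'E'
from h import *
im=optics.read_camera("scene"); cv2.imwrite(f"pics/scene20.png",im[:,:,::-1])
b=cv2.imread("pics/scene20.png")[160:280,210:340]
cv2.imwrite("pics/s20.png",cv2.resize(cv2.convertScaleAbs(b,alpha=1.6),None,fx=4.6,fy=4.6,interpolation=cv2.INTER_CUBIC))
go(Wp(6,-101,88.7),rot(40,-YU)); print(env.state()['opening'])
E
```

```text
t 19.22 slide [-0.0001, 0.0478, 0.0025] dr [0.0008, -0.0021, -0.0007] dist 47.8217465074025 pos [679.5788  32.9509 125.2038] F [-0.6178  0.2116 -2.0346] j [-0.2834  0.8177  1.2553  0.5268  1.5541 -0.8131]
0.4747622902293045
```

View pics/s20.png

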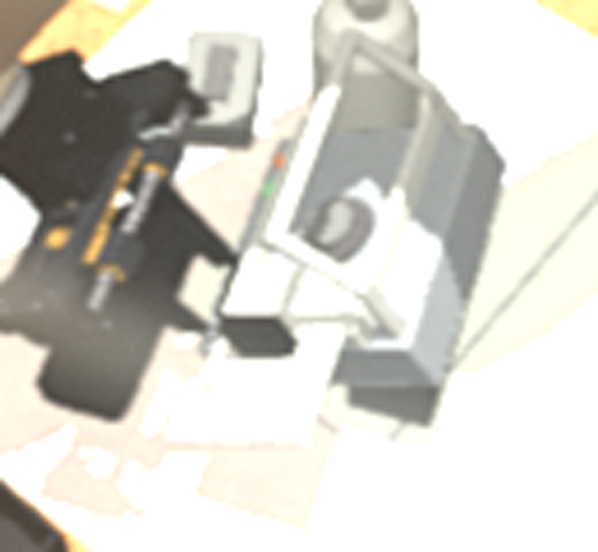

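>>> drive_tool([
  {"slide": [0, 0.01, 0.0025], "dr": [0, 0, 0], "fingers": 0.045},
  {"slide": [0, 0.02, 0.0025], "dr": [0, 0, 0], "fingers": 0.045},
  {"slide": [0, 0.03, 0.0025], "dr": [0, 0, 0], "fingers": 0.045},
  {"slide": [0, 0.04, 0.0025], "dr": [0, 0, 0], "fingers": 0.045},
  {"slide": [0, 0.046, 0.0025], "dr": [0, 0, 0], "fingers": 0.045},
])

```text
t: 19.63
eef_pos: [672.2, 60.8, 90.8]
tcp_rot: [-1.571, 0.698, -1.183]
ft_force: [-0.3, 0.0, -1.4]
opening: 0.471
```

>>> drive_tool([
  {"slide": [0, 0, 0], "dr": [0, 0, 0], "fingers": 0.025},
  {"slide": [0, 0, 0], "dr": [0, 0, 0], "fingers": 0.015},
  {"slide": [0, 0, 0], "dr": [0, 0, 0], "fingers": 0.008},
  {"slide": [0, 0, 0], "dr": [0, 0, 0], "fingers": 0.008},
  {"slide": [0, 0, 0], "dr": [0, 0, 0], "fingers": 0.008},
])

```text
t: 20.05
eef_pos: [673.0, 59.6, 92.2]
tcp_rot: [-1.569, 0.697, -1.182]
ft_force: [-1.0, -0.3, 1.1]
opening: 0.18
```

>>> drive_tool([
  {"slide": [0, 0, 0], "dr": [0, 0, 0], "fingers": 0.008},
  {"slide": [0, 0, 0], "dr": [0, 0, 0], "fingers": 0.008},
])

```text
t: 20.22
eef_pos: [671.7, 59.1, 92.2]
tcp_rot: [-1.573, 0.697, -1.183]
ft_force: [-6.8, -4.5, 3.5]
opening: 0.146
```

```bash
python3 - <<'E'
from h import *
s=env.state(); print(s['opening']*95.1,s['ft_force']); p=s['eef_pos']-[*O,0]; print(p@XU,p@YU)
go(Wp(6,1.5,88.7),rot(40,-YU))
E
```

```text
13.837729369773758 [-6.76472853 -4.52953041  3.4906045 ]
2.4358745591646547 -101.16314808628351
t 20.22 slide [-0.0004, 0.0051, -0.1027] dr [0.0014, -0.0007, 0.0009] dist 102.78332071643956 pos [671.6728  59.1407  92.1621] F [-6.7647 -4.5295  3.4906] j [-0.2524  0.8344  1.316   0.5422  1.4732 -0.8309]
```

>>> drive_tool([
  {"slide": [0, 0, -0.012], "dr": [0, 0, 0], "fingers": 0.008},
  {"slide": [0, 0, -0.024], "dr": [0, 0, 0], "fingers": 0.008},
  {"slide": [0, 0, -0.036], "dr": [0, 0, 0], "fingers": 0.008},
  {"slide": [0, 0, -0.048], "dr": [0, 0, 0], "fingers": 0.008},
  {"slide": [0, 0, -0.06], "dr": [0, 0, 0], "fingers": 0.008},
])

```text
t: 20.63
eef_pos: [617.7, 36.2, 92.1]
tcp_rot: [-1.568, 0.695, -1.181]
ft_force: [4.6, -5.4, 0.6]
opening: 0.149
```

>>> drive_tool([
  {"slide": [0, 0, -0.012], "dr": [0, 0, 0], "fingers": 0.008},
  {"slide": [0, 0, -0.024], "dr": [0, 0, 0], "fingers": 0.008},
  {"slide": [0, 0, -0.035], "dr": [0, 0, 0], "fingers": 0.008},
  {"slide": [0, 0, -0.043], "dr": [0, 0, 0], "fingers": 0.008},
  {"slide": [0, 0, -0.043], "dr": [0, 0, 0], "fingers": 0.008},
])

```text
t: 21.05
eef_pos: [577.4, 19.0, 92.1]
tcp_rot: [-1.569, 0.694, -1.183]
ft_force: [1.6, -7.6, 0.1]
opening: 0.147
```

```bash
python3 - <<'E'
from h import *
s=env.state(); print(s['opening']*95.1,s['ft_force']); p=s['eef_pos']-[*O,0]; print(p@XU,p@YU)
for n in ["scene","top"]:
    im=optics.read_camera(n); cv2.imwrite(f"pics/{n}21.png",im[:,:,::-1])
b=cv2.imread("pics/scene21.png")[160:270,220:340]
q=cv2.resize(cv2.convertScaleAbs(b,alpha=1.3),None,fx=5.4,fy=5.4,interpolation=cv2.INTER_CUBIC)
cv2.imwrite("pics/s21.png",q)
E
```

```text
13.978349055153098 [ 1.62525784 -7.56621018  0.06570616]
1.0644342038184362 1.3138583561702186
```

View pics/s21.png

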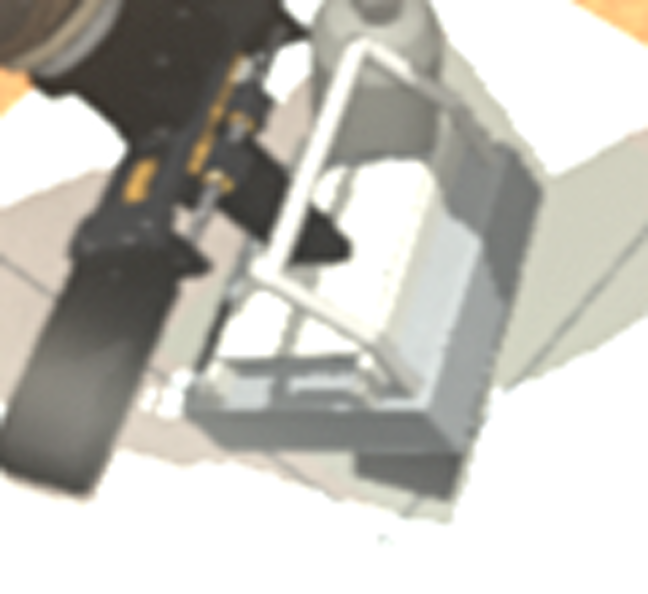

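>>> drive_tool([
  {"slide": [0, 0, 0], "dr": [0, 0, 0], "fingers": 0.02},
  {"slide": [0, 0, 0], "dr": [0, 0, 0], "fingers": 0.03},
  {"slide": [0, 0, 0], "dr": [0, 0, 0], "fingers": 0.045},
  {"slide": [0, 0, 0], "dr": [0, 0, 0], "fingers": 0.045},
  {"slide": [0, 0, 0], "dr": [0, 0, 0], "fingers": 0.045},
])

```text
t: 21.57
eef_pos: [577.4, 21.2, 91.8]
tcp_rot: [-1.57, 0.697, -1.182]
ft_force: [-0.3, 0.1, 0.4]
opening: 0.432
```

>>> drive_tool([
  {"slide": [0, -0.015, 0], "dr": [0, 0, 0], "fingers": 0.045},
  {"slide": [0, -0.04, 0], "dr": [0, 0, 0], "fingers": 0.045},
  {"slide": [0, -0.07, 0], "dr": [0, 0, 0], "fingers": 0.045},
  {"slide": [0, -0.1, 0], "dr": [0, 0, 0], "fingers": 0.045},
  {"slide": [0, -0.13, 0], "dr": [0, 0, 0], "fingers": 0.045},
])

```text
t: 21.98
eef_pos: [609.1, -56.8, 192.6]
tcp_rot: [-1.571, 0.697, -1.182]
ft_force: [-0.3, -0.3, -0.4]
opening: 0.474
```

>>> drive_tool([
  {"slide": [0, -0.03, 0], "dr": [0, 0, 0], "fingers": 0.045},
  {"slide": [0, -0.06, 0], "dr": [0, 0, 0], "fingers": 0.045},
  {"slide": [0, -0.09, 0], "dr": [0, 0, 0], "fingers": 0.045},
  {"slide": [0, -0.12, 0], "dr": [0, 0, 0], "fingers": 0.045},
  {"slide": [0, -0.15, 0], "dr": [0, 0, 0], "fingers": 0.045},
])

```text
t: 22.4
eef_pos: [645.4, -146.0, 307.8]
tcp_rot: [-1.57, 0.697, -1.182]
ft_force: [0.3, -0.1, -0.4]
opening: 0.472
```

```bash
python3 - <<'E'
from h import *
for n in ["scene","top"]:
    im=optics.read_camera(n); cv2.imwrite(f"pics/{n}22.png",im[:,:,::-1])
s=env.state(); print(s['eef_pos'],s['ft_force'],s['t'])
b=cv2.imread("pics/scene22.png")[150:270,220:340];b0=cv2.imread("pics/scene0.png")[150:270,220:340]
q=cv2.resize(np.hstack([b0,b]),None,fx=3.3,fy=3.3,interpolation=cv2.INTER_CUBIC)
cv2.imwrite("pics/s22.png",q)
cv2.imwrite("pics/t22.png",cv2.imread("pics/top22.png"))
E
```

```text
[ 646.33130567 -147.7942361   309.26899255] [-0.02423572 -0.5193179  -0.66541493] 22.5
```

View pics/s22.png

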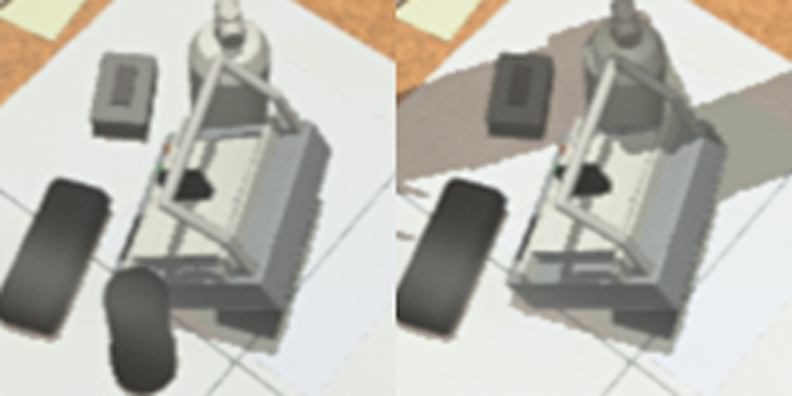

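View pics/t22.png

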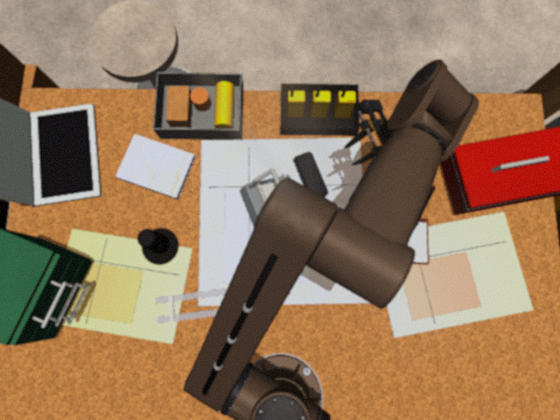

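```bash
python3 - <<'E'
from h import *
print('torch',plane('top',(147.8,238),154),'mat ~ 455,394')
def pn(u,v,w): return Wp(u*.866-w*.5,v,90+u*.5+w*.866)
outs=[]
for f in('scene22',):
    q=cv2.resize(cv2.imread(f"pics/{f}.png")[170:260,240:330],None,fx=6.6,fy=6.6,interpolation=cv2.INTER_CUBIC)
    P=lambda X:tuple(int(v) for v in (proj('scene',X)-[240,170]+.5)*6.6)
    for y in(-90,90): cv2.line(q,P(pn(-85,y,0)),P(pn(85,y,0)),(0,0,255),1)
    for y in(-65,65): cv2.line(q,P(pn(-48,y,21)),P(pn(48,y,21)),(0,255,0),1)
    cv2.imwrite('pics/s22o.png',q)
t=cv2.imread("pics/top22.png")[215:275,125:195]; cv2.imwrite("pics/t22z.png",cv2.resize(cv2.convertScaleAbs(t,alpha=2.5),None,fx=8,fy=8,interpolation=cv2.INTER_CUBIC))
E
```

```text
torch [460.16563497 388.00904098 154.        ] mat ~ 455,394
```

View pics/s22o.png

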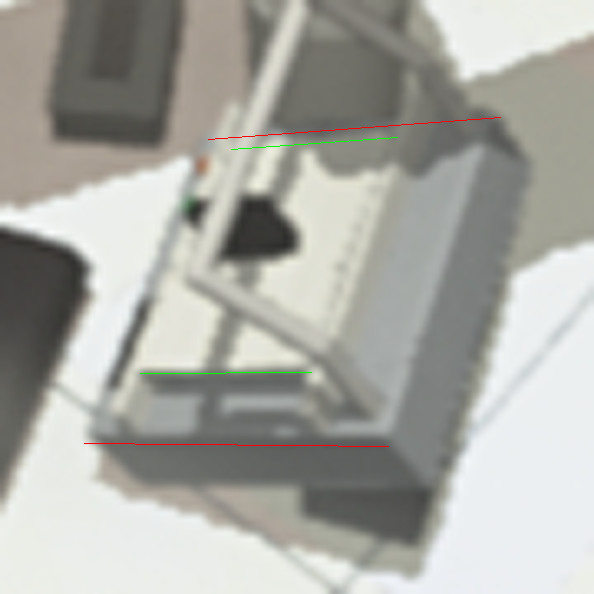

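View pics/t22z.png

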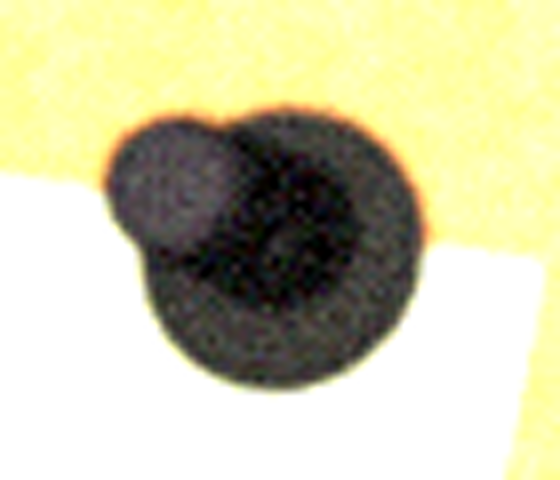

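```bash
python3 -c "
from cell import env
print(env.job_done()); print(env.state()['t'])"
```

```text
the job is handed in; nothing more can be done
None
the job is handed in; nothing more can be done
```

The unit's test is done and handed in at about 22.5 s of the 72 s allowed; no verdict is reported.

**What I did**
- **Torch:** it now stands upright on the round mat, let go. My first grip slid off its top, because the real fingertips end about 33–36 mm short of the reported TCP. I corrected for this in everything after.
- **Cover:** I slid it about 100 mm to the unit's -y side, where the torch had been.
- **Button:** I pressed it until the force jumped to about 30 N, so it had reached the bottom, then let it come up.
- **Return:** I slid the cover back to the middle, released it and drew the arm clear.

**Last checks**
- **Torch:** about 8 mm from the mat's centre in the top view, against a limit of 35 mm.
- **Cover:** about 2–4 mm from the middle, against a limit of 10 mm. My two estimates of the unit's position along the slide differ by about 3 mm.
- **Button:** seen up in the picture taken just before the cover went back over it.
- **Gas bottle, spectacle case and battery pack:** they look unmoved in the scene picture; I did not measure this.
- **Arm:** the force reading is near zero, so it touches nothing.

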